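# Fit the range-lever turret to the transfer box

## Robot

A 6-joint arm with a two-finger parallel gripper is mounted at the origin on the work surface. World frame = base frame: x ahead of the robot, y to its left, z up, the work surface at z = 0. Lengths are in m, angles in degrees, forces in N, time in s.
With the tool pointing down it reaches from about 0.3 to 0.75 m from the base axis. Payload 8.5 kg.
Tool frame: the origin (TCP) lies midway between the tips of the shut fingers; the grasp point (between the pads) lies grasp_offset behind it (grasp_offset is the distance from the TCP to the grasp point, in m); z points along the fingers, y is the line along which they close (so a half turn about z gives the same grasp; the last joint's range is limited). The gripper opens to 85 mm and grips with 20 to 120 N. Pads are 22 mm wide; open, the fingers measure 114 mm over their backs; the gripper's body (76 mm by 85 mm) begins 54 mm behind the grasp point. The pads swing forward as they close: fully open they stand 13 mm farther back than shut.
Start: joints at [-83.669, 21.807, 74.336, -0, 83.858, -12.336], TCP at [0.176, -0.521, 0.231] pointing down, gripper open.
Joint ranges: [-178.18, 178.18], [-50.72, 133.34], [12.68, 142.11], [-81.47, 261.47], [9.98, 163.14], [-165.26, 165.26]. Speed limits (degrees/s): [136.94, 136.94, 180, 180, 180, 180].

## Interface

Orientations are given as a 3x3 rotation matrix whose columns are the frame's x, y, z axes.
In Python, from rig import observe, get_image, camera_params, close_job, grasp_offset gives the robot as it stands.
- The arm moves only by the shell command python3 -m handwheel 'ROWS' [OPENING] [FORCE]. ROWS is JSON, a list of rows, each a list of 2 entries, a list of its own where there are three numbers: the shift along the tool's x, y, z as a fraction of full scale, then the turn, a rotation vector about the tool's x, y, z as a fraction of full scale. In form: [[[dx, dy, dz], [ax, ay, az]], ...]. A call has 1 to 10 rows; each row is the pose to reach, as a shift and turn from the pose commanded when the call began, along the tool's axes at that moment, turning the shorter way round; what a row does not reach only later rows make up. Full scale, the value 1, is 0.5 m for a shift and pi rad for a turn. A row lasts 1/10 s, in which the tool goes at most 50 mm and 8.59 degrees, less where a joint would pass 70% of its speed; a pose out of reach is approached as far as the arm can. A call with a number of a shift or a turn outside -1 to 1 is refused whole. A call with a gripper value outside its range is refused whole. OPENING is the opening, from 0 (shut) to 1 (fully open), set as the call begins (- or left out, the last holds). The fingers move at their own pace and stop on an object; FORCE is the grip in N (left out, the last holds). Time passes only in rows, so rows that repeat a pose let the fingers close. It gives the time, the measured TCP pose, the force, the opening and the grip force at its end, in the units of the state.
- observe(): the state, without advancing time (a new reading comes with each control period).
- get_image(name): name is "scene" or "top" or "wrist"; returns (picture, depth): 420x560x3 uint8, red, green, blue; 420x560 float32, m along the optical axis (not along the pixel's ray), 0 where there is no reading.
- camera_params(name): a dict with "K" (3x3 intrinsics, pixels), "R" (3x3) and "t" (3): a world point X has camera coordinates R X + t. Camera axes: x right, y down, z forward; pixel columns grow to the right and rows downward; lengths in m; the calibration is good to about 2 mm. A picture is of the moment at which its call begins: read the wrist's pose just before it. camera_params takes no time and is no camera call; for the wrist camera it gives the pose at the moment of the call.
- close_job(): hands the job in; it is judged then, once.
The state is a dict: "time_s": time; "q": joint angles; "qvel": joint speeds; "joint_efforts": joint torques, N m; "position": TCP position; "tool_rot": TCP orientation; "ft_force": force on the tool from outside, world axes, zero at the start; "wrist_torque": the same for the moment, N m; "grip_width": finger opening in m; "gripper_force": force on a finger pad.
Only numpy, scipy, OpenCV 4.12 (cv2) and the standard library are available. Lean on these libraries where they do the work, as an engineer would, in place of code of your own. Each camera call takes 0.05 s, during which the arm holds its last target. There are 200 camera calls.

## Task

Lift the lever turret off the timber blocks by its bracket, carry it to the transfer box and steady it over the opening until the lever has stood upright and clear of the box for three full seconds, then lower it gently so that the lever's finger goes into the selector jaw and the flange sits flat and square in the middle of the bolting face, bracket towards the robot and lever still upright, and let go. The lever is top-heavy on a soft rubber bush and falls over by itself unless the turret is tilted against its lean all the time: never let it tip over, and never touch or prop the lever or knob, because the bush tears. Leave everything else on the bench where it is.

Things in the scene. Friction and masses are not known exactly. Their poses are not given: they have to be found in the camera images.
- turret: the lever turret to be fitted, loose, aluminium, nominal 0.34 kg: flat flange 110 mm (x) by 96 mm (y), 12 mm thick, with a round cast tower (58 mm wide at the top, 50 mm high) and a black rubber gaiter on it. Origin: centre of the flange's underside, straight below the lever's pivot; z up, the bracket points along -x.
- bracket (a point): grip point on the turret's bracket, at (-90, 0, +50) mm from the turret's origin. The bracket is an upright web 20 mm thick (y), 20 to 70 mm above the flange's underside, free from x = -130 to -45 mm, with a 40 mm mounting eye at x = -155 mm, faces flat. The centre of mass of turret and lever lies about 55 mm from this point along turret +x. Axes as the turret's.
- lever: the lever: steel bar 12 mm thick with red knob, top-heavy. Origin on its cross pin, z along the lever to the knob; turns about turret x only, positive puts the knob to turret -y, stops at +-0.6 rad. Nominal 0.263 kg (true mass up to 15 % off), centre of mass 120 mm above the pin, moment of inertia about the pin 0.0081 kg m2; gravity tips it with 0.31 N m per rad off vertical.
- pin (a point): the lever's cross pin, along turret x, 45 mm above the flange's underside. Its rubber bush is a weak spring of 0.20 N m/rad towards square with damping 0.042 N m s/rad, both between lever and turret, no dry friction. With the turret still and level the lean grows e-fold in 0.4 to 0.85 s; tilting the turret about its x axis, away from the lean, brings the lever back. Axes as the turret's.
- knob (a point): middle of the red knob, on the lever's axis 250 mm above the pin (295 mm above the flange's underside when upright); knob 46 mm wide, steel lever 12 mm thick. z along the lever upwards, axes as the turret's when the lever is at 0.
- finger (a point): lower tip of the lever's ball-ended finger, which sticks out below the flange: 100 mm below the pin on the lever's axis, so 55 mm below the flange's underside when upright; ball 20 mm across.
- transfer_box: grey cast transfer box on two battens, fixed to the bench, body 244 mm (x) by 300 mm (y, long axis; shaft ends reach 200 mm from the middle), top of the casting 98 mm and machined bolting face 110 mm above the bench. Origin on the bench below the middle of the opening; x away from the robot, z up.
- seat (a point): middle of the opening in the bolting face (face 130 mm in x, 126 mm in y, opening 70 by 68 mm), 110 mm above the bench. Inside, the selector jaw for the finger: chamfered mouth 68 mm wide in y, narrowing to 31 mm at 25 mm depth, then straight to 85 mm depth. The fitted turret's origin lies on this point, axes parallel, bracket along -x (to the robot).
- blocks: two timber packing blocks side by side on a ply offcut, fixed to the bench: each block 120 mm (x) by 70 mm (y), tops 78 mm above the bench, gap of 30 mm between them along x. The turret stands on them at the start with its finger in the gap. Origin on the bench below the middle of the gap; the turret stands over it with axes about parallel.
- spray_blue: blue spray can, 66 mm across, 210 mm high, loose, left side of the bench; origin under its base
- spray_yellow: yellow spray can, 66 mm across, 210 mm high, loose, left side; origin under its base
- paint_tin: green paint tin, 108 mm across, 113 mm high, loose, left side; origin under its base
- kettle: light green kettle, 150 mm across, about 200 mm high, loose, right side; origin under its base
- ring_spanner: steel spanner 200 mm long, loose, lying on the bench beyond the work; origin in the middle of its underside
- screwdriver: red screwdriver, loose, lying on the bench beyond the work; origin in the middle of its underside

How it is judged (in metres and radians):
On the way:
1. the turret is held over the opening (within 60 mm, the whole finger above the bolting face, touching nothing there) with the lever within 0.15 rad of vertical, for 3 s on end (horizontal distance between turret and seat below 0.06 m and z of finger in the frame of seat above 0.004 m and angle between lever's own z axis and vertical below 0.15 rad and contact force between turret and transfer_box below 0.5 N), for 3 s.
At the end, for the whole second after the job is handed in: the turret sits on the bolting face: its origin within 12 mm of the seat (horizontally) and 6 mm (in height), flat within 0.06 rad, square within 0.12 rad with the bracket towards the robot, the finger in the jaw, the lever within 0.22 rad of vertical, all at rest and released (horizontal distance between turret and seat below 0.012 m and z of turret in the frame of seat between -0.006 and 0.006 m and angle between the x axis of turret and the x axis of seat, either way round below 0.12 rad and x of bracket in the frame of seat below -0.06 m and angle between turret's own z axis and vertical below 0.06 rad and z of finger in the frame of seat below -0.04 m and y of finger in the frame of seat between -0.02 and 0.02 m and angle between lever's own z axis and vertical below 0.22 rad and linear speed of turret below 0.02 m/s and angular speed of lever below 0.1 rad/s); the robot touches nothing.
It fails at once if the lever tips more than 0.35 rad from vertical (angle between lever's own z axis and vertical above 0.35 rad).
It fails at once if the robot touches the lever or knob (contact force between any of the fingers, the arm and lever above 0.5 N).
It fails at once if the turret is slammed onto the box (over 50 N) (contact force between turret and transfer_box above 50 N).
It fails at once if something else on the bench is moved by more than 30 mm (distance of any of spray_blue, spray_yellow, paint_tin, kettle, ring_spanner, screwdriver from where it was at the start of the episode above 0.03 m).
It also fails if it takes over 72 s, if anything falls off the work surface, if the arm or the gripper's body presses on something with over 40 N, if the wrist force passes 120 N, or if a joint passes its speed limit or range.

## Working session

There is one attempt and no reset: what is moved stays moved. The work goes in short steps, Python scripts to look and compute and a shell command to move; the robot and the scene stay as the last step left them, time stands still between calls to the robot, and variables do not carry over. Pictures are saved under pics/ and viewed, at most 10 in all, crops included, and the job is handed in when it is done.

```bash
ls; mkdir -p pics; cat > h.py <<'E'
import numpy as np, cv2
from rig import *
def snap(n,f=None):
    P=camera_params(n); im,d=get_image(n)
    if f: cv2.imwrite(f'pics/{f}.png',cv2.cvtColor(im,cv2.COLOR_RGB2BGR))
    np.savez(f'/tmp/{f or n}.npz',im=im,d=d,K=P['K'],R=P['R'],t=P['t'])
    return im,d,P
def world(P,d,u,v):
    K=np.array(P['K']);z=d[v,u]
    c=np.stack([(u-K[0,2])*z/K[0,0],(v-K[1,2])*z/K[1,1],z],-1)
    return (c-np.array(P['t']))@np.array(P['R'])
def cloud(P,d):
    v,u=np.mgrid[:420,:560]; return world(P,d,u,v)
E
python3 - <<'E'
from h import *
s=observe();print({k:np.round(v,3).tolist() for k,v in s.items()},grasp_offset)
for n in ['scene','top']:
    im,d,P=snap(n,n+'0'); print(n,np.round(np.array(P['K']),1).tolist(),np.round(-np.array(P['R']).T@P['t'],3),np.round(P['R'],3).tolist())
a=cv2.imread('pics/scene0.png');b=cv2.imread('pics/top0.png')
E
```

```text
pics
{'time_s': 0.0, 'q': [-83.669, 21.84, 74.387, -0.0, 83.859, -12.336], 'qvel': [0.022, 0.056, 0.003, 0.045, -0.085, -0.021], 'joint_efforts': [0.002, -44.846, -23.128, -0.0, 0.005, 0.0], 'position': [0.176, -0.521, 0.231], 'tool_rot': [[0.947, 0.32, -0.0], [0.32, -0.947, 0.001], [0.0, -0.001, -1.0]], 'ft_force': [0.077, 0.231, 0.242], 'wrist_torque': [0.012, -0.006, -0.004], 'gripper_force': 0.0, 'grip_width': 0.085} 0.0187
scene [[418.9, 0.0, 285.3], [0.0, 418.9, 209.6], [0.0, 0.0, 1.0]] [ 1.41  -0.458  1.427] [[0.488, 0.873, 0.0], [0.691, -0.386, -0.611], [-0.533, 0.298, -0.791]]
top [[486.6, 0.0, 275.0], [0.0, 486.6, 197.7], [0.0, 0.0, 1.0]] [0.394 0.015 2.004] [[0.006, -1.0, 0.01], [-0.993, -0.008, -0.117], [0.117, -0.009, -0.993]]
```

View pics/scene0.png

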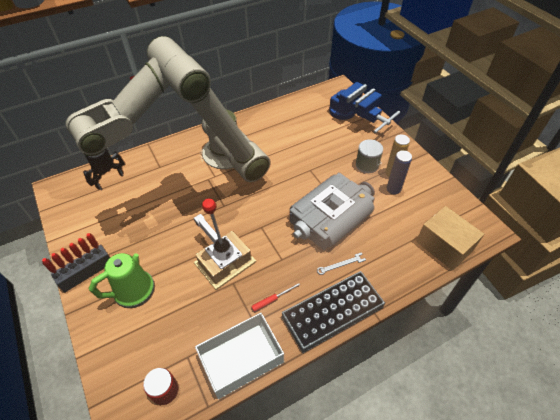

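View pics/top0.png

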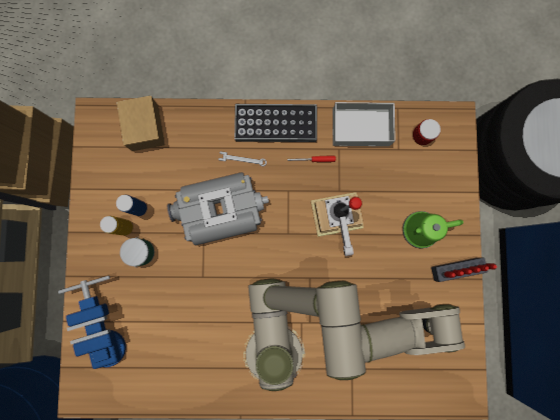

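```bash
python3 - <<'E'
from h import *
a=cv2.imread('pics/top0.png')[160:270,160:390]; b=cv2.imread('pics/scene0.png')
t=cv2.resize(a,None,fx=3.4,fy=3.4,interpolation=cv2.INTER_CUBIC)
cv2.imwrite('pics/top_c.png',t)
c=np.hstack([cv2.resize(b[190:290,185:265],None,fx=5,fy=5,interpolation=cv2.INTER_CUBIC),cv2.resize(b[165:265,280:380],None,fx=4,fy=5,interpolation=cv2.INTER_CUBIC)])
cv2.imwrite('pics/scene_c.png',c); print(t.shape,c.shape)
for n in ['top0','scene0']:
    z=np.load(f'/tmp/{n}.npz');P=z;W=cloud(P,z['d']);im=z['im'].astype(int)
    red=(im[...,0]>130)&(im[...,1]<60)&(im[...,2]<60)&(W[...,2]>0.25)&(W[...,0]>.3)
    v,u=np.nonzero(red);print(n,'knob',len(u),u.mean(),v.mean(),W[red].mean(0))
    m=(abs(W[...,2]-.11)<.008)&(W[...,1]>0)&(W[...,1]<.25)&(W[...,0]>.3)
    print('face',m.sum(),W[m].mean(0),W[m].min(0),W[m].max(0))
    # arm points relative to TCP by height
    T=observe()['position']
    for h in np.arange(0.05,.5,.05):
        k=(abs(W[...,2]-T[2]-h)<.025)&(np.hypot(W[...,0]-T[0],W[...,1]-T[1])<.15)
        if k.sum()>5:
            r=W[k][:,:2]-T[:2]; az=np.array(T[:2])/np.hypot(*T[:2]); pr=r@az; pt=r@np.array([-az[1],az[0]])
            print('h',round(h,2),k.sum(),'radial',pr.min().round(3),pr.max().round(3),'tang',pt.min().round(3),pt.max().round(3))
E
```

```text
(374, 782, 3) (500, 800, 3)
top0 knob 95 355.7263157894737 202.22105263157894 [ 0.56965634 -0.26881231  0.39302519]
face 1084 [0.58414685 0.17540842 0.10764065] [0.30135698 0.04966065 0.10200822] [0.70636132 0.24992005 0.11790093]
h 0.15 50 radial -0.039 -0.023 tang -0.018 0.028
h 0.2 79 radial -0.056 -0.014 tang -0.032 0.071
h 0.25 266 radial -0.147 0.056 tang -0.051 0.09
h 0.3 2057 radial -0.148 0.053 tang -0.066 0.089
h 0.35 119 radial -0.149 -0.115 tang 0.003 0.069
scene0 knob 52 209.0 209.42307692307693 [ 0.59643685 -0.27133848  0.4082671 ]
face 960 [0.58528727 0.1732299  0.1076081 ] [3.00216985e-01 8.67385255e-05 1.02012013e-01] [0.70494401 0.24998178 0.11768698]
h 0.05 168 radial -0.075 0.074 tang -0.013 0.017
h 0.1 369 radial -0.072 0.074 tang -0.016 0.024
h 0.15 247 radial -0.035 0.038 tang -0.011 0.044
h 0.2 128 radial -0.075 0.039 tang 0.009 0.073
h 0.25 796 radial -0.129 0.057 tang -0.063 0.089
h 0.3 1686 radial -0.136 0.053 tang -0.069 0.091
h 0.35 86 radial -0.148 -0.119 tang 0.005 0.064
```

View pics/top_c.png

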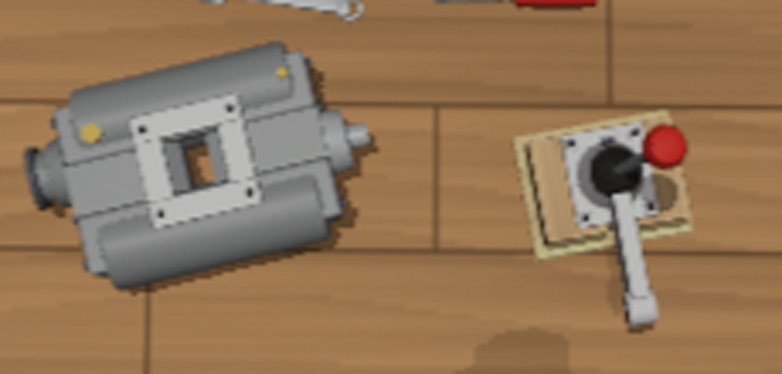

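View pics/scene_c.png

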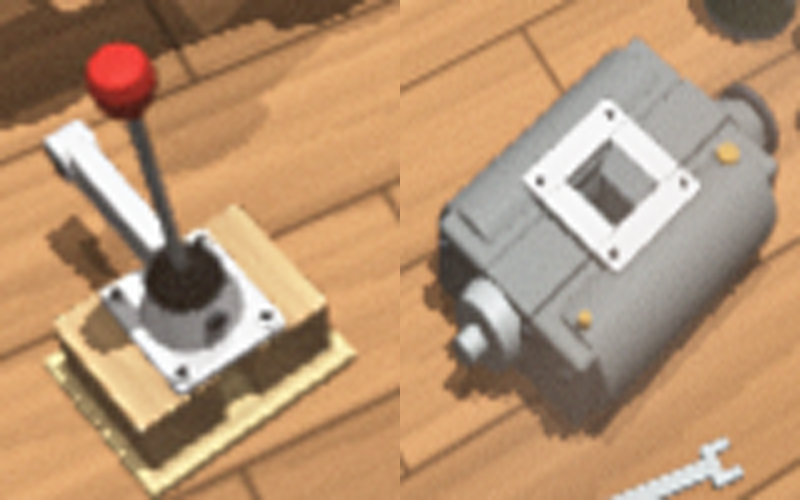

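```bash
python3 - <<'E'
from h import *
def rect(p):
    c,s,a=cv2.minAreaRect((p[:,:2]*1000).astype(np.float32)); return np.round(c,1),np.round(s,1),round(a,1)
for n in ['top0','scene0']:
    z=np.load(f'/tmp/{n}.npz');W=cloud(z,z['d']);im=z['im'].astype(int)
    br=(im.min(-1)>150)&(im.max(-1)-im.min(-1)<25)
    X,Y,Z=W[...,0],W[...,1],W[...,2]
    for nm,m in dict(face=(abs(Z-.110)<.006)&(Y>.03)&(Y<.3)&(X>.45)&(X<.72)&br,
      web=(Z>.13)&(Z<.16)&(Y<-.15)&(Y>-.4)&(X<.57)&(X>.3)&(im.min(-1)>90),
      flange=(abs(Z-.09)<.008)&(Y<-.15)&(Y>-.4)&(X>.4)&(X<.7)&br).items():
        m=cv2.morphologyEx(m.astype(np.uint8),cv2.MORPH_OPEN,np.ones((2,2))).astype(bool)
        p=W[m]; 
        if len(p)<8: print(n,nm,len(p)); continue
        mu=p.mean(0);_,_,V=np.linalg.svd((p-mu)[:,:2],full_matrices=False)
        print(n,nm,len(p),'mean',mu.round(4),'rect',*rect(p),'pc',np.degrees(np.arctan2(V[0,1],V[0,0])).round(1))
# two-view triangulation helper on hand-read pixels: opening corners etc
def ray(n,u,v):
    z=np.load(f'/tmp/{n}.npz');R=z['R'];o=-R.T@z['t'];K=z['K'];return o,R.T@np.array([(u-K[0,2])/K[0,0],(v-K[1,2])/K[1,1],1])
def tri(a,b):
    o1,d1=ray('top0',*a);o2,d2=ray('scene0',*b);s=np.linalg.lstsq(np.c_[d1,-d2],o2-o1,rcond=None)[0];p,q=o1+s[0]*d1,o2+s[1]*d2
    return ((p+q)/2).round(4),np.linalg.norm(p-q).round(4)
T=lambda u,v:(160+(u+.5)/3.4-.5,160+(v+.5)/3.4-.5)
S=lambda u,v:(185+(u+.5)/5-.5,190+(v+.5)/5-.5)
S2=lambda u,v:(280+(u-400+.5)/4-.5,165+(v+.5)/5-.5)
fc=[tri(T(132,117),S2(617,270)),tri(T(235,95),S2(525,183)),tri(T(260,195),S2(607,100)),tri(T(155,227),S2(699,185))]
print('face corners (tl,tr,br,bl)',fc,np.mean([f[0] for f in fc],0))
print('knob',tri((355.7,202.2),(209,209.4)))
print('eye top mid',tri(T(638,300),S(66,135)))
E
```

```text
top0 face 372 mean [0.579  0.2241 0.1141] rect [498.4 169.5] [342. 151.] 32.1 pc 146.9
top0 web 215 mean [ 0.4583 -0.2779  0.1371] rect [ 466.8 -154.6] [145.  339.3] 0.2 pc -169.4
top0 flange 179 mean [ 0.5646 -0.2436  0.0988] rect [ 563.7 -258.9] [106.   96.8] 10.8 pc 175.9
scene0 face 815 mean [0.5838 0.2131 0.1118] rect [ 908.1 -122.3] [ 229.5 1185.4] 45.2 pc -33.5
scene0 web 206 mean [ 0.4722 -0.2718  0.1446] rect [ 435.8 -270.2] [ 57.2 259.5] 81.8 pc 5.5
scene0 flange 229 mean [ 0.5981 -0.2559  0.0958] rect [ 976.  -322.6] [107.8 902.3] 79.4 pc -11.0
face corners (tl,tr,br,bl) [(array([0.6182, 0.269 , 0.0236]), np.float64(0.0915)), (array([0.6221, 0.1347, 0.2225]), np.float64(0.0775)), (array([0.5531, 0.1764, 0.2134]), np.float64(0.0815)), (array([5.343e-01, 3.225e-01, 1.000e-04]), np.float64(0.0938))] [0.581925 0.22565  0.1149  ]
knob (array([ 0.5732, -0.2722,  0.3654]), np.float64(0.0028))
eye top mid (array([ 0.4202, -0.2805,  0.1536]), np.float64(0.008))
```

```bash
python3 - <<'E'
from h import *
def ray(n,u,v):
    z=np.load(f'/tmp/{n}.npz');R=z['R'];o=-R.T@z['t'];K=z['K'];return o,R.T@np.array([(u-K[0,2])/K[0,0],(v-K[1,2])/K[1,1],1])
def tri(a,b):
    o1,d1=ray('top0',*a);o2,d2=ray('scene0',*b);s=np.linalg.lstsq(np.c_[d1,-d2],o2-o1,rcond=None)[0];p,q=o1+s[0]*d1,o2+s[1]*d2
    return np.r_[(p+q)/2,np.linalg.norm(p-q)]
T=lambda u,v:(160+(u+.5)/3.4-.5,160+(v+.5)/3.4-.5)
S=lambda u,v:(185+(u+.5)/5-.5,190+(v+.5)/5-.5)
S2=lambda u,v:(280+(u-400+.5)/4-.5,165+(v+.5)/5-.5)
def rep(nm,c):
    c=np.array(c);tl,tr,br,bl=c[:,:3];e=(tl-bl+tr-br)/2;f=(tl-tr+bl-br)/2
    print(nm,'centre',c.mean(0).round(4),'size',np.linalg.norm(e).round(4),np.linalg.norm(f).round(4),'yaw',np.degrees([np.arctan2(e[1],e[0]),np.arctan2(-f[0],f[1])]).round(1),c[:,2:].round(3).tolist())
rep('face',[tri(T(132,117),S2(699,185)),tri(T(235,95),S2(617,270)),tri(T(260,195),S2(525,183)),tri(T(155,227),S2(607,100))])
rep('flange',[tri(T(563,142),S(285,310)),tri(T(640,125),S(182,390)),tri(T(656,208),S(103,292)),tri(T(585,228),S(205,232))])
for n in ['top0','scene0']:
    z=np.load(f'/tmp/{n}.npz');W=cloud(z,z['d']);im=z['im'].astype(int)
    br=(im.min(-1)>170)&(im.max(-1)-im.min(-1)<30); X,Y,Z=np.moveaxis(W,-1,0)
    for nm,m in dict(face=(abs(Z-.110)<.009)&(Y>.03)&(Y<.3)&(X>.45)&(X<.72)&br,
      web=(Z>.13)&(Z<.16)&(Y<-.15)&(Y>-.4)&(X<.53)&(X>.3)&(im.min(-1)>110),
      flange=(abs(Z-.09)<.008)&(Y<-.15)&(Y>-.4)&(X>.4)&(X<.7)&br).items():
        k,L=cv2.connectedComponents(m.astype(np.uint8)); m=L==1+np.argmax(np.bincount(L.ravel())[1:])
        p=W[m];c,s,a=cv2.minAreaRect((p[:,:2]*1000).astype(np.float32));mu=p.mean(0);_,_,V=np.linalg.svd((p-mu)[:,:2],full_matrices=False)
        print(n,nm,len(p),'mean',mu.round(4),'rect',np.round(c,1),np.round(s,1),round(a,1),'pc',np.degrees(np.arctan2(V[0,1],V[0,0])).round(1))
E
```

```text
face centre [0.5804 0.2233 0.1146 0.0011] size 0.1245 0.1228 yaw [14.  15.1] [[0.118, 0.0], [0.113, 0.002], [0.115, 0.002], [0.112, 0.001]]
flange centre [ 0.5666 -0.2543  0.0949  0.0046] size 0.1005 0.0915 yaw [11.8 13.3] [[0.098, 0.005], [0.09, 0.003], [0.101, 0.001], [0.091, 0.009]]
top0 face 566 mean [0.5789 0.2245 0.1097] rect [579.1 225.2] [128.4 121.9] 13.7 pc -172.1
top0 web 201 mean [ 0.4568 -0.2737  0.1459] rect [ 462.2 -270.1] [134.6  29.2] 13.3 pc -169.7
top0 flange 80 mean [ 0.6035 -0.2415  0.0906] rect [ 600.1 -243.2] [46.5 89.5] 25.5 pc 110.6
scene0 face 674 mean [0.571  0.2162 0.11  ] rect [576.  209.4] [144.1 217.1] 14.6 pc -112.0
scene0 web 186 mean [ 0.4617 -0.274   0.1463] rect [ 464.2 -274.1] [134.7  32.6] 8.4 pc 10.4
scene0 flange 204 mean [ 0.5938 -0.247   0.0913] rect [ 570.1 -252.7] [106.   97.4] 11.8 pc 115.0
```

```bash
cat >> h.py <<'E'
from scipy.spatial.transform import Rotation as Ro
import json
def save(p,R): json.dump([list(map(float,p)),np.array(R).tolist()],open('/tmp/cmd.json','w'))
def load():
    p,R=json.load(open('/tmp/cmd.json'));return np.array(p),np.array(R)
def meas(): s=observe();return np.array(s['position']),np.array(s['tool_rot'])
def toolR(yaw,pitch,roll=0):
    # turret attitude: yaw about z, then roll about its x; pitch (deg) is the gripper's lean back in turret frame
    c,s=np.cos(np.radians(pitch)),np.sin(np.radians(pitch))
    G=np.array([[c,0,s],[0,-1,0],[s,0,-c]])
    return Ro.from_euler('ZYX',[np.radians(yaw),0,roll]).as_matrix()@G
def row(p0,R0,p,R,nd=3):
    return np.round(R0.T@(p-p0)/.5,nd).tolist(),np.round(Ro.from_matrix(R0.T@R).as_rotvec()/np.pi,nd).tolist()
def applyrow(p0,R0,r): return p0+R0@(np.array(r[0])*.5), R0@Ro.from_rotvec(np.array(r[1])*np.pi).as_matrix()
E
python3 - <<'E'
from h import *
p,R=meas()
Rg=toolR(11.5,22); o=np.array([.567,-.2535,.078]);g=o+Ro.from_euler('z',11.5,degrees=True).apply([-.09,0,.05])
tcp=g+Rg[:,2]*grasp_offset
print('grasp',g,'tcp',tcp,'pre row',row(p,R,tcp-.1*Rg[:,2],Rg),'at grasp',row(p,R,tcp,Rg))
E
```

```text
grasp [ 0.47880678 -0.27144311  0.128     ] tcp [ 0.48567129 -0.27004651  0.11066166] pre row ([0.673, -0.286, 0.055], [-0.008, 0.122, 0.039]) at grasp ([0.747, -0.277, 0.241], [-0.008, 0.122, 0.039])
```

```bash
python3 -m handwheel '[[[0.05,-0.02,0.004],[-0.001,0.01,0.003]],[[0.12,-0.05,0.01],[-0.002,0.025,0.008]],[[0.2,-0.085,0.016],[-0.003,0.04,0.012]],[[0.28,-0.12,0.023],[-0.004,0.055,0.017]],[[0.36,-0.153,0.03],[-0.005,0.07,0.022]],[[0.44,-0.187,0.036],[-0.006,0.085,0.027]],[[0.52,-0.22,0.042],[-0.007,0.1,0.032]],[[0.6,-0.255,0.05],[-0.008,0.112,0.036]],[[0.65,-0.276,0.054],[-0.008,0.12,0.038]],[[0.673,-0.286,0.055],[-0.008,0.122,0.039]]]' 1 120
python3 -m handwheel '[[[0,0,0],[0,0,0]],[[0,0,0],[0,0,0]],[[0,0,0],[0,0,0]]]'
python3 - <<'E'
from h import *
p,R=meas();Rg=toolR(11.5,22);print(p,(Rg.T@R).round(3).tolist(),np.round(observe()['q'],1))
im,d,P=snap('wrist','wrist1'); sn,sd,SP=snap('scene','scene1')
b=cv2.imread('pics/wrist1.png'); c=cv2.imread('pics/scene1.png')[130:290,120:320]
cv2.imwrite('pics/both1.png',np.hstack([cv2.resize(b,(400,300)),cv2.resize(c,(375,300),interpolation=cv2.INTER_CUBIC)]))
E
```

```text
time_s: 1.1
position: [0.4498, -0.276, 0.2033]
tool_rot: [[0.908, 0.202, 0.367], [0.187, -0.979, 0.076], [0.374, -0.0, -0.927]]
ft_force: [0.3, -0.9, -0.7]
grip_width: 0.0852
gripper_force: 0.0
time_s: 1.4
position: [0.4485, -0.2789, 0.2039]
tool_rot: [[0.909, 0.199, 0.367], [0.185, -0.98, 0.073], [0.374, 0.002, -0.927]]
ft_force: [-1.0, 0.7, -0.2]
grip_width: 0.0856
gripper_force: 0.0
[ 0.44851442 -0.27893652  0.20390442] [[1.0, 0.0, -0.001], [-0.0, 1.0, 0.002], [0.001, -0.002, 1.0]] [-54.8  15.6  92.1  22.2  64.7  15.5]
```

View pics/both1.png

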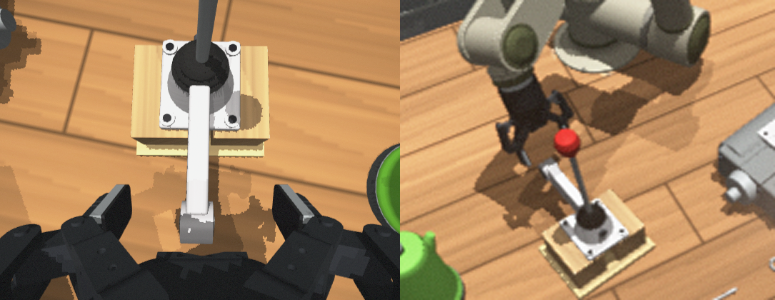

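```bash
python3 - <<'E'
from h import *
z=np.load('/tmp/wrist1.npz');W=cloud(z,z['d']);im=z['im'].astype(int)
br=(im.max(-1)-im.min(-1)<30)&(im.min(-1)>140)
X,Y,Z=np.moveaxis(W,-1,0)
for lo,hi,nm in [(.138,.158,'web top'),(.084,.097,'flange')]:
    m=br&(Z>lo)&(Z<hi)&(z['d']>0)&(X<.66)&(X>.36)&(abs(Y+.26)<.08)
    k,L=cv2.connectedComponents(m.astype(np.uint8)); m=L==1+np.argmax(np.bincount(L.ravel())[1:])
    p=W[m];c,s,a=cv2.minAreaRect((p[:,:2]*1000).astype(np.float32));mu=p.mean(0);_,_,V=np.linalg.svd((p-mu)[:,:2],full_matrices=False)
    print(nm,len(p),'mean',mu.round(4),'rect',np.round(c,1),np.round(s,1),round(a,2),'pc',np.degrees(np.arctan2(V[0,1],V[0,0])).round(2),'z',np.percentile(p[:,2],[5,50,95]).round(4))
    if nm=='web top':
        for x in np.arange(.42,.54,.02):
            q=p[abs(p[:,0]-x)<.008]; print(x.round(2),len(q),q[:,1].min().round(4),q[:,1].max().round(4))
for x0 in []: pass
E
```

```text
web top 5630 mean [ 0.4752 -0.2712  0.1475] rect [ 478.6 -270.5] [129.3  29.6] 10.17 pc -168.93 z [0.1425 0.148  0.1491]
0.42 622 -0.2963 -0.2657
0.44 771 -0.2882 -0.2665
0.46 755 -0.2843 -0.2624
0.48 725 -0.2809 -0.259
0.5 702 -0.2775 -0.2554
0.52 687 -0.2735 -0.252
0.54 275 -0.2701 -0.2503
flange 2418 mean [ 0.5472 -0.222   0.0908] rect [ 558.3 -224. ] [109.1  33.9] 11.33 pc -164.56 z [0.0889 0.0903 0.0938]
```

```bash
python3 - <<'E'
from h import *
p,R=meas(); save(p,R)
Rg=toolR(11.0,22); g=np.array([.479,-.2703,.128]);tcp=g+Rg[:,2]*grasp_offset
print(row(p,R,tcp,Rg))
E
```

```text
([0.002, -0.005, 0.202], [-0.0, 0.0, 0.003])
```

```bash
python3 -m handwheel '[[[0.001,-0.003,0.03],[0,0,0.003]],[[0.002,-0.005,0.07],[0,0,0.003]],[[0.002,-0.005,0.11],[0,0,0.003]],[[0.002,-0.005,0.15],[0,0,0.003]],[[0.002,-0.005,0.18],[0,0,0.003]],[[0.002,-0.005,0.195],[0,0,0.003]],[[0.002,-0.005,0.202],[0,0,0.003]],[[0.002,-0.005,0.202],[0,0,0.003]],[[0.002,-0.005,0.202],[0,0,0.003]]]' 1 120
python3 -m handwheel '[[[0,0,0],[0,0,0]],[[0,0,0],[0,0,0]],[[0,0,0],[0,0,0]],[[0,0,0],[0,0,0]],[[0,0,0],[0,0,0]],[[0,0,0],[0,0,0]],[[0,0,0],[0,0,0]],[[0,0,0],[0,0,0]]]' 0 120
python3 - <<'E'
from h import *
p,R=load(); p,R=applyrow(p,R,[[.002,-.005,.202],[0,0,.003]]); save(p,R); m=meas(); print('cmd',p,'meas',m[0],np.abs(R-m[1]).max())
for n in ['scene','top']:
    im,d,P=snap(n,n+'2');W=cloud(P,d);im=im.astype(int)
    red=(im[...,0]>110)&(im[...,1]<70)&(im[...,2]<70)&(im[...,0]>2*im[...,1])&(W[...,2]>.25)&(W[...,0]>.3)
    v,u=np.nonzero(red);print(n,len(u),u.mean(),v.mean(),u.min(),u.max(),v.min(),v.max())
E
```

```text
time_s: 2.4
position: [0.4866, -0.2682, 0.1112]
tool_rot: [[0.91, 0.191, 0.368], [0.177, -0.982, 0.073], [0.375, -0.001, -0.927]]
ft_force: [-0.7, -0.8, 0.7]
grip_width: 0.0852
gripper_force: 0.0
time_s: 3.2
position: [0.4866, -0.2681, 0.1109]
tool_rot: [[0.91, 0.191, 0.368], [0.177, -0.982, 0.073], [0.375, -0.001, -0.927]]
ft_force: [-2.4, -1.2, 5.0]
grip_width: 0.0188
gripper_force: 117.5
cmd [ 0.4860775  -0.26878367  0.11061878] meas [ 0.48660701 -0.26808248  0.11089113] 0.0010821585414783341
scene 119 208.8655462184874 205.38655462184875 171 216 198 376
top 120 354.25 201.86666666666667 327 360 157 209
```

```bash
cat > step.py <<'E'
"""step.py dx dy dz dyaw N [nimg]: look, estimate lever, plan N rows (world shift of turret, m; yaw deg)."""
import sys
from h import *
from scipy.optimize import lsq_linear
PITCH=22; I,K,C,ML=.0081,.20,.042,.0316; TAU=.025; DT=.01
G=toolR(0,PITCH).copy()
XG=-.09
def turret(p,R):
    Rt=R@G.T; return p-R[:,2]*grasp_offset+Rt@np.array([-XG,0,-.005]),Rt     # pin, attitude
def tcp(pin,yaw,phi):
    R=toolR(np.degrees(yaw),PITCH,phi); return pin-(R@G.T)@np.array([-XG,0,-.005])+R[:,2]*grasp_offset,R
def ang(Rt): a=Ro.from_matrix(Rt).as_euler('ZYX');return a[0],a[2],a[1]
def look(cam='scene'):
    t=observe()['time_s'];pin,Rt=turret(*meas());yaw,phi,_=ang(Rt);ex=Ro.from_euler('z',yaw).as_matrix()
    P=camera_params(cam);Kc,Rc,tc=np.array(P['K']),np.array(P['R']),np.array(P['t']);im,d=get_image(cam);im=im.astype(int)
    m=(im[...,0]>80)&(im[...,0]>2*im[...,1])&(im[...,0]>2*im[...,2])
    c=Rc@(pin+[0,0,.25])+tc;uv=Kc@c/c[2]
    n,L,st,ce=cv2.connectedComponentsWithStats(m.astype(np.uint8))
    ok=[i for i in range(1,n) if st[i,4]>30 and np.hypot(*(ce[i]-uv[:2]))<60]
    if not ok: print('knob not seen',uv); return t,None,pin,yaw,phi,0,None
    i=max(ok,key=lambda i:st[i,4]); o=-Rc.T@tc; dr=Rc.T@np.linalg.inv(Kc)@np.r_[ce[i],1]
    q=o+dr*((pin-o)@ex[:,0])/(dr@ex[:,0])-pin; q=ex.T@q
    return t,np.arctan2(-q[1],q[2]),pin,yaw,phi,np.hypot(q[1],q[2]),(o,dr)
def smooth(tn,vn,tg):
    """command nodes (linear between) through the arm's lag"""
    u=np.interp(tg,tn,vn);y=np.empty_like(u);v=w=u[0];a=DT/TAU
    for i,x in enumerate(u): v+=a*(x-v);w+=a*(v-w);y[i]=w
    return y
def deriv(th,om,phi,dphi,ay,az,g): return (g*(1+az/9.81)*th-K*(th-phi)-C*(om-dphi)+ML*ay)/I
if __name__=='__main__':
    dx,dy,dz,dyaw=map(float,sys.argv[1:5]);N=int(sys.argv[5]);nimg=int(sys.argv[6]) if len(sys.argv)>6 else 2
    S=json.load(open('/tmp/st.json'))
    obs=[look() for _ in range(nimg)]; tnow=observe()['time_s']
    # command history nodes
    H=np.array(S['hist']) # t,phi,y,z
    H=np.vstack([H,[tnow]+H[-1,1:].tolist()])
    x=np.array(S['x']);Pm=np.array(S['P']);t0=S['t']
    tg=np.arange(H[0,0],tnow+1e-6,DT);ph=smooth(H[:,0],H[:,1],tg);yy=smooth(H[:,0],H[:,2],tg);zz=smooth(H[:,0],H[:,3],tg)
    dph=np.gradient(ph,DT);ay=np.gradient(np.gradient(yy,DT),DT);az=np.gradient(np.gradient(zz,DT),DT)
    oi=0
    for i,t in enumerate(tg):
        if t<t0-1e-6: continue
        while oi<len(obs) and obs[oi][0]<=t+DT/2:
            y=obs[oi][1]
            if y is not None:
                h=np.array([1,0,1,0.]);s=h@Pm@h+.002**2;k=Pm@h/s;inn=y-h@x
                print('t %.2f meas %.4f pred %.4f phi %.4f (model %.4f) r %.3f'%(obs[oi][0],y,h@x,obs[oi][4],ph[i],obs[oi][5]))
                x=x+k*inn;Pm=Pm-np.outer(k,h@Pm)
            oi+=1
        if i==len(tg)-1: break
        g=x[3];F=np.eye(4);F[0,1]=DT;F[1,0]=DT*(g*(1+az[i]/9.81)-K)/I;F[1,1]-=DT*C/I;F[1,3]=DT*x[0]/I
        om=x[1]+DT*deriv(x[0],x[1],ph[i],dph[i],ay[i],az[i],g);x=np.r_[x[0]+DT*om,om,x[2],x[3]]
        Pm=F@Pm@F.T+np.diag([1e-8,DT*.15**2,1e-9,1e-8])
    print('t %.2f est th %.4f om %.3f bias %.4f G %.3f sd %s'%(tnow,*x,np.sqrt(np.diag(Pm)).round(4)))
    # plan
    p0,R0=load();pin0,Rt0=turret(p0,R0);yaw0,phi0,_=ang(Rt0)
    s=np.arange(1,N+1)/N;s=10*s**3-15*s**4+6*s**5
    M=N+8;ss=np.r_[s,np.ones(8)];d=np.array([dx,dy,dz]);ey=np.array([-np.sin(yaw0),np.cos(yaw0),0])
    tf=np.arange(tnow-.3,tnow+.1*M+1e-6,DT)
    def sim(nodes,init,ynodes,znodes,hist):
        if hist: tn=np.r_[H[:,0],tnow+.1*np.arange(1,M+1)];a=[np.r_[H[:,j],v] for j,v in ((1,nodes),(2,ynodes),(3,znodes))]
        else: tn=np.r_[tnow,tnow+.1*np.arange(1,M+1)];a=[np.r_[0,v] for v in (nodes,ynodes,znodes)]
        p,y,z=[smooth(tn,v,tf) for v in a];dp=np.gradient(p,DT);ay=np.gradient(np.gradient(y,DT),DT);az=np.gradient(np.gradient(znp,DT),DT)
        th,om=init;out=[]
        for i,t in enumerate(tf):
            if t<tnow-1e-6: continue
            out.append((th,om));om+=DT*deriv(th,om,p[i],dp[i],ay[i],az[i],x[3]);th+=DT*om
        return np.array(out)
    y0,z0=H[-1,2:];yn=y0+ss*(d@ey);zn=z0+ss*dz
    znp=smooth(np.r_[H[:,0],tnow+.1*np.arange(1,M+1)],np.r_[H[:,3],zn],tf)
    base=sim(np.full(M,H[-1,1]),x[:2],yn,zn,True)
    cols=[sim(np.eye(M)[j],(0,0),np.zeros(M),np.zeros(M),False) for j in range(M)]
    A=np.array(cols) # M,T,2
    D=np.eye(M)-np.eye(M,k=-1)
    wt=np.ones(base.shape[0]);wt[10*N:]=2
    rows=[(A[:,:,0]*wt).T*.3,(A[:,:,1]*wt).T*.06,np.eye(M)*.3,D*1.0]
    rhs=[-(base[:,0]*wt)*.3,-(base[:,1]*wt)*.06,-np.full(M,H[-1,1])*.3,np.zeros(M)]
    # final state at rest, upright, strongly
    rows.append(np.stack([A[:,-1,0],A[:,-1,1]*.2])*20);rhs.append(-np.array([base[-1,0],base[-1,1]*.2])*20)
    r=lsq_linear(np.vstack(rows),np.concatenate(rhs),bounds=(-.25-H[-1,1],.25-H[-1,1]))
    phi=H[-1,1]+r.x
    out=[];hist=H.tolist()
    for j in range(N):
        pt,Rr=tcp(pin0+d*ss[j],yaw0+np.radians(dyaw)*ss[j],phi[j]);rw=row(p0,R0,pt,Rr);out.append([rw[0],rw[1]])
        pc,Rc=applyrow(p0,R0,rw);pp,Rt=turret(pc,Rc);hist.append([tnow+.1*(j+1),ang(Rt)[1],y0+(pp-pin0)@ey,pp[2]])
    save(pc,Rc)
    mp,mR=meas();print('track err mm',((mp-p0)*1000).round(1),'turret origin',(pin0-[0,0,.045]).round(4),'yaw',np.degrees(yaw0).round(2),'ft',np.round(observe()['ft_force'],1))
    pr=base+np.tensordot(r.x,A,1);print('plan th',pr[::10,0].round(3)[:N+1],'phi',phi[:N].round(3),'end',pr[-1].round(3))
    json.dump(dict(hist=[h for h in hist if h[0]>tnow-1.0],x=x.tolist(),P=Pm.tolist(),t=tnow),open('/tmp/st.json','w'))
    print(json.dumps(out,separators=(',',':')))
E
python3 - <<'E'
from step import *
a=look('scene');b=look('top');print(a[:6],b[1],b[5])
(o1,d1),(o2,d2)=a[6],b[6];s=np.linalg.lstsq(np.c_[d1,-d2],o2-o1,rcond=None)[0];q=(o1+s[0]*d1+o2+s[1]*d2)/2
print('knob',q,'gap',np.linalg.norm(o1+s[0]*d1-o2-s[1]*d2),'in turret',Ro.from_euler('z',-a[3]).apply(q-a[2]))
# lift suggestion
p0,R0=load();pin,Rt=turret(p0,R0);yaw,phi,_=ang(Rt);print(yaw,phi,pin)
Z=[.004,.013,.026,.041,.056,.070,.081,.087,.09];F=[0,-.01,-.03,-.045,-.055,-.055,-.055,-.05,-.05]
rw=[row(p0,R0,*tcp(pin+[0,0,z],yaw,f)) for z,f in zip(Z,F)];print(json.dumps(rw,separators=(',',':')))
E
```

```text
(3.3, np.float64(0.06028039653046973), array([ 0.56806035, -0.252186  ,  0.12321016]), np.float64(0.1925911812033178), np.float64(0.0014938023909133596), np.float64(0.2620977675371936)) -0.16200103680977437 1.214001912073568
knob [ 0.67832285 -0.21952647  0.49004634] gap 0.1419246855365013 in turret [0.11447504 0.01095115 0.36683619]
0.19149992949717864 0.0018777193629094802 [ 0.56756344 -0.25300912  0.12293084]
[[[0.003,0.0,-0.007],[-0.001,0.0,-0.0]],[[0.01,0.0,-0.024],[-0.004,0.0,-0.001]],[[0.019,0.001,-0.048],[-0.009,0.0,-0.004]],[[0.031,0.001,-0.076],[-0.014,0.0,-0.006]],[[0.042,0.001,-0.104],[-0.017,0.0,-0.007]],[[0.052,0.001,-0.13],[-0.017,0.0,-0.007]],[[0.061,0.001,-0.15],[-0.017,0.0,-0.007]],[[0.065,0.001,-0.161],[-0.015,0.0,-0.006]],[[0.067,0.001,-0.167],[-0.015,0.0,-0.006]]]
```

```bash
python3 - <<'E'
from h import *
for n,(u0,v0) in dict(scene2=(209,209),top2=(355,202)).items():
    z=np.load(f'/tmp/{n}.npz');im=z['im'].astype(int)
    m=(im[...,0]>80)&(im[...,0]>2*im[...,1])&(im[...,0]>2*im[...,2])
    k,L,st,ce=cv2.connectedComponentsWithStats(m.astype(np.uint8))
    for i in range(1,k):
        if st[i,4]>15 and np.hypot(*(ce[i]-[u0,v0]))<90: print(n,st[i],ce[i].round(2))
    if n=='scene2': print('\n'.join(' '.join('%3d/%-3d'%(im[v,u,0],im[v,u,1]) for u in range(200,219)) for v in range(198,217)))
E
```

```text
scene2 [203 198  14  14 154] [209.36 204.29]
 61/56   47/39   41/35   41/33   42/35   69/46  128/70  171/75  195/77  212/74  208/68  191/73  147/74  119/81  116/85  112/81  115/83  110/77   81/59 
 50/38   42/37   44/36   39/33   73/38  157/41  228/59  236/63  238/66  239/62  239/63  238/64  233/66  183/70  124/81  121/89  116/86   91/64   83/58 
 41/36   41/36   40/38   63/35  157/47  237/62  241/64  241/66  240/65  241/63  241/65  243/66  242/64  232/62  178/68  133/79  115/82   93/64   90/66 
 41/37   49/45   48/34  132/42  232/56  242/67  240/65  241/67  241/64  242/66  241/64  241/69  242/68  242/63  219/58  145/59  115/81   90/66   89/62 
 41/37   45/39   60/41  156/45  241/64  239/60  239/68  241/68  241/66  242/68  242/67  242/67  242/67  242/63  222/59  155/47  119/58   84/61   86/63 
 43/33   36/32   71/37  171/53  239/62  239/64  238/63  240/70  243/74  244/73  244/74  245/76  244/74  240/67  208/52  154/39  134/49   96/62   88/66 
 44/42   47/38   76/36  165/45  233/61  238/62  241/66  240/64  243/69  244/75  245/76  245/77  243/73  228/61  179/44  159/42  138/45   90/57 
[... 1218 characters left out ...]
90/142
 44/36   40/31   40/32   41/34   44/35   37/30   49/40   47/34   54/34   67/38   71/35   73/40   69/45   69/46   52/45   43/40   45/39  111/80  190/138
 36/23   42/34   40/33   35/27   38/28   42/33   44/41   42/36   46/38   81/56  121/86   82/70   72/68   69/62   61/55   43/36   54/45  118/87  187/137
 40/33   37/28   37/31   39/28   41/32   38/32   41/33   41/35   43/33  112/83  172/125 106/92   76/74   72/69   57/51   47/41   56/49  114/83  176/127
 42/34   41/30   40/34   41/33   39/30   38/33   36/27   47/40   48/41   82/65  131/99  112/94   74/69   73/70   65/64   54/46   65/52  129/96  180/130
top2 [312 156  24   6 142] [323.34 158.5 ]
top2 [349 197  12  13 125] [354.54 202.84]
```

```bash
sed -i "s/m=(im\[...,0\]>80)&(im\[...,0\]>2\*im\[...,1\])&(im\[...,0\]>2\*im\[...,2\])/m=(im[...,0]>62)\&(im[...,0]>1.9*im[...,1])\&(im[...,0]>1.7*im[...,2])/; s/st\[i,4\]>30 and np.hypot(\*(ce\[i\]-uv\[:2\]))<60/st[i,4]>60 and st[i,4]<300 and max(st[i,2:4])<20 and np.hypot(*(ce[i]-uv[:2]))<50/; s/^XG=.*/XG=-.0875/" step.py
python3 - <<'E'
from step import *
def ray(n,u,v):
    z=np.load(f'/tmp/{n}.npz');R=z['R'];o=-R.T@z['t'];K=z['K'];return o,R.T@np.array([(u-K[0,2])/K[0,0],(v-K[1,2])/K[1,1],1])
a=look('scene');b=look('top')
for A,B in (((ray('scene2',209.4,205)),ray('top2',354.54,202.84)),(a[6],b[6])):
    (o1,d1),(o2,d2)=A,B;s=np.linalg.lstsq(np.c_[d1,-d2],o2-o1,rcond=None)[0];q=(o1+s[0]*d1+o2+s[1]*d2)/2
    print('knob',q,'gap',np.linalg.norm(o1+s[0]*d1-o2-s[1]*d2),'in turret',Ro.from_euler('z',-a[3]).apply(q-a[2]))
print(a[1],a[5],a[0])
E
```

```text
knob [ 0.56922966 -0.26627683  0.38010407] gap 0.0016685942870046568 in turret [ 0.00093684 -0.01402072  0.25687487]
knob [ 0.56941101 -0.26770097  0.37987939] gap 0.0010421619391999036 in turret [ 0.00084222 -0.01545324  0.25665019]
0.056863611534443685 0.2555110402857055 3.4
```

```bash
python3 -m handwheel '[[[0.003,0,-0.007],[-0.001,0,0]],[[0.01,0,-0.024],[-0.004,0,-0.001]],[[0.019,0.001,-0.048],[-0.009,0,-0.004]],[[0.031,0.001,-0.076],[-0.014,0,-0.006]],[[0.042,0.001,-0.104],[-0.017,0,-0.007]],[[0.052,0.001,-0.13],[-0.017,0,-0.007]],[[0.061,0.001,-0.15],[-0.017,0,-0.007]],[[0.065,0.001,-0.161],[-0.015,0,-0.006]],[[0.067,0.001,-0.167],[-0.015,0,-0.006]]]'
cat > init.py <<'E'
from step import *
rw=[[[0.003,0,-0.007],[-0.001,0,0]],[[0.01,0,-0.024],[-0.004,0,-0.001]],[[0.019,0.001,-0.048],[-0.009,0,-0.004]],[[0.031,0.001,-0.076],[-0.014,0,-0.006]],[[0.042,0.001,-0.104],[-0.017,0,-0.007]],[[0.052,0.001,-0.13],[-0.017,0,-0.007]],[[0.061,0.001,-0.15],[-0.017,0,-0.007]],[[0.065,0.001,-0.161],[-0.015,0,-0.006]],[[0.067,0.001,-0.167],[-0.015,0,-0.006]]]
p0,R0=load();pin0,Rt0=turret(p0,R0);y0=ang(Rt0);ey=np.array([-np.sin(y0[0]),np.cos(y0[0]),0]);te=observe()['time_s'];t0=te-.9
h=[[t0,y0[1],0,pin0[2]]]
for j,r in enumerate(rw):
    pc,Rc=applyrow(p0,R0,r);pp,Rt=turret(pc,Rc);h.append([t0+.1*(j+1),ang(Rt)[1],(pp-pin0)@ey,pp[2]])
save(pc,Rc);json.dump(dict(hist=h,x=[.055,0,0,.31],P=np.diag([.01**2,.1**2,.006**2,.03**2]).tolist(),t=t0+.5),open('/tmp/st.json','w'))
E
python3 init.py; python3 step.py 0 0 0 0 5 3
```

```text
time_s: 4.4
position: [0.4865, -0.2686, 0.2012]
tool_rot: [[0.906, 0.191, 0.377], [0.195, -0.98, 0.027], [0.374, 0.049, -0.926]]
ft_force: [-0.7, 0.6, -5.9]
grip_width: 0.0187
gripper_force: 117.3
t 4.40 meas -0.1873 pred 0.0184 phi -0.0490 (model -0.0489) r 0.251
t 4.45 meas -0.2123 pred -0.2144 phi -0.0492 (model -0.0489) r 0.252
t 4.50 meas -0.2441 pred -0.2394 phi -0.0486 (model -0.0489) r 0.250
t 4.55 est th -0.2658 om -0.603 bias -0.0067 G 0.274 sd [0.0071 0.0758 0.0058 0.0263]
track err mm [ 0.3  1.  -0.4] turret origin [ 0.5649 -0.2536  0.1679] yaw 10.96 ft [ 0.2 -0.2 -5.4]
plan th [-0.266 -0.288 -0.221 -0.142 -0.077 -0.036] phi [0.229 0.25  0.218 0.159 0.086] end [-0.  0.]
[[[0.0,-0.007,-0.001],[0.082,0.0,0.033]],[[0.0,-0.007,-0.001],[0.088,0.0,0.036]],[[0.0,-0.007,-0.001],[0.079,0.0,0.032]],[[0.0,-0.005,-0.0],[0.061,0.0,0.025]],[[0.0,-0.003,-0.0],[0.04,0.0,0.016]]]
```

```bash
python3 - <<'E'
s=open('step.py').read()
a=s.index("    # plan\n")
est=s[:a].replace("    dx,dy,dz,dyaw=map(float,sys.argv[1:5]);N=int(sys.argv[5]);nimg","    nimg")
est=est.replace("if __name__=='__main__':\n","def estimate():\n",1)
est+='''    json.dump(dict(H=H.tolist(),x=x.tolist(),P=Pm.tolist(),t=tnow,cmd=json.load(open('/tmp/cmd.json'))),open('/tmp/est.json','w'))
def plan(dx,dy,dz,dyaw,N,free=False):
    """free: let the path along turret y differ from dy while it helps the lever"""
    E=json.load(open('/tmp/est.json'));H=np.array(E['H']);x=np.array(E['x']);tnow=E['t'];p0,R0=map(np.array,E['cmd'])
    pin0,Rt0=turret(p0,R0);yaw0,phi0,_=ang(Rt0);M=N+8
    s=np.arange(1,N+1)/N;s=10*s**3-15*s**4+6*s**5;ss=np.r_[s,np.ones(8)]
    ex=np.array([np.cos(yaw0),np.sin(yaw0),0]);ey=np.array([-ex[1],ex[0],0]);D3=np.array([dx,dy,dz]);dxt,dyt=D3@ex,D3@ey
    tn=np.r_[H[:,0],tnow+.1*np.arange(1,M+1)];tf=np.arange(H[0,0],tn[-1]+1e-6,DT);k0=int(round((tnow-H[0,0])/DT))
    h=lambda j,v:smooth(tn,np.r_[H[:,j],v],tf)
    az=np.gradient(np.gradient(h(3,H[-1,3]+ss*dz),DT),DT)
    def sim(p,y,init):
        dp=np.gradient(p,DT);ay=np.gradient(np.gradient(y,DT),DT);th,om=init;out=[]
        for i in range(k0,len(tf)): out.append((th,om));om+=DT*deriv(th,om,p[i],dp[i],ay[i],az[i],x[3]);th+=DT*om
        return np.array(out)
    ph0,y0=H[-1,1],H[-1,2];Lo=np.tril(np.ones((M,M)))
    base=sim(h(1,np.full(M,ph0)),h(2,np.full(M,y0)),x[:2]);z=np.zeros(len(H))
    A=[sim(smooth(tn,np.r_[z,Lo[:,j]],tf),0*tf,(0,0)) for j in range(M)]+[sim(0*tf,smooth(tn,np.r_[z,Lo[:,j]],tf),(0,0)) for j in range(N)]
    A=np.array(A);wt=np.ones(len(base));wt[10*N:]=2;dd=np.diff(np.r_[0,ss[:N]])*dyt;wy=1 if free else 300
    Z=lambda r,c:np.zeros((r,c))
    rows=[(A[:,:,0]*wt).T*.5,(A[:,:,1]*wt).T*.06,np.c_[Lo*.3,Z(M,N)],np.c_[np.eye(M),Z(M,N)],np.c_[Z(N,M),np.eye(N)*wy],np.c_[Z(1,M),np.ones((1,N))*(2 if free else 300)],np.c_[Z(N+1,M),np.diff(np.vstack([Z(1,N),np.eye(N),Z(1,N)]),axis=0)*2],np.stack([A[:,-1,0],A[:,-1,1]*.2])*20]
    rhs=[-base[:,0]*wt*.5,-base[:,1]*wt*.06,-np.full(M,ph0)*.3,np.zeros(M),dd*wy,[dyt*(2 if free else 300)],np.zeros(N+1),-np.array([base[-1,0],base[-1,1]*.2])*20]
    if not free: rows.pop(6);rhs.pop(6)
    b=np.r_[np.full(M,.13),np.full(N,.042)]
    r=lsq_linear(np.vstack(rows),np.concatenate(rhs),bounds=(-b,b)).x
    phi=ph0+np.cumsum(r[:M]);yy=np.cumsum(r[M:]);out=[];hist=H.tolist()
    for j in range(N):
        rw=row(p0,R0,*tcp(pin0+ex*dxt*ss[j]+ey*yy[j]+[0,0,dz*ss[j]],yaw0+np.radians(dyaw)*ss[j],phi[j]));out.append(rw)
        pc,Rc=applyrow(p0,R0,rw);pp,Rt=turret(pc,Rc);hist.append([tnow+.1*(j+1),ang(Rt)[1],y0+(pp-pin0)@ey,pp[2]])
    save(pc,Rc)
    mp,mR=meas();print('track err mm',((mp-p0)*1000).round(1),'turret origin',(pin0-[0,0,.045]).round(4),'yaw',np.degrees(yaw0).round(2),'ft',np.round(observe()['ft_force'],1))
    pr=base+np.tensordot(r,A,1);print('plan th',pr[::10,0].round(3)[:N+1],'phi',phi[:N].round(3),'y',yy.round(3),'end',pr[-1].round(3))
    json.dump(dict(hist=[q for q in hist if q[0]>tnow-1.0],x=E['x'],P=E['P'],t=tnow),open('/tmp/st.json','w'))
    print(json.dumps(out,separators=(',',':')).replace('-0.0,','0,').replace('0.0,','0,').replace('-0.0]','0]').replace('0.0]','0]'))
if __name__=='__main__':
    """step.py dx dy dz dyaw N nimg(0=replan) [free]"""
    if int(sys.argv[6]): estimate()
    plan(*map(float,sys.argv[1:5]),int(sys.argv[5]),len(sys.argv)>7)
'''
open('step.py','w').write(est)
E
python3 - <<'E'
from step import *
p,R=load();Rc=R@Ro.from_rotvec(-np.array([.04,0,.016])*np.pi).as_matrix();pc=p-Rc@(np.array([0,-.003,0])*.5)
S=json.load(open('/tmp/st.json'));H=S['hist'][:-5]
json.dump(dict(H=H,x=S['x'],P=S['P'],t=S['t'],cmd=[pc.tolist(),Rc.tolist()]),open('/tmp/est.json','w'));print(np.round(H,3),pc,observe()['time_s'])
for N in (6,8):
  for d in (.05,.12): print(N,d);plan(0,d,0,0,N,True)
E
```

```text
[[ 3.60e+00 -1.00e-03 -0.00e+00  1.27e-01]
 [ 3.70e+00 -1.10e-02 -0.00e+00  1.36e-01]
 [ 3.80e+00 -2.90e-02 -0.00e+00  1.49e-01]
 [ 3.90e+00 -4.60e-02  0.00e+00  1.64e-01]
 [ 4.00e+00 -5.60e-02  0.00e+00  1.79e-01]
 [ 4.10e+00 -5.60e-02  0.00e+00  1.93e-01]
 [ 4.20e+00 -5.60e-02  0.00e+00  2.04e-01]
 [ 4.30e+00 -4.90e-02 -0.00e+00  2.10e-01]
 [ 4.40e+00 -4.90e-02 -0.00e+00  2.13e-01]
 [ 4.55e+00 -4.90e-02 -0.00e+00  2.13e-01]] [ 0.48601778 -0.26947664  0.20058692] 4.55
6 0.05
track err mm [ 0.3  1.  -0.4] turret origin [ 0.5649 -0.2536  0.1679] yaw 10.96 ft [ 0.2 -0.2 -5.4]
plan th [-0.266 -0.218 -0.118 -0.056 -0.028 -0.015 -0.009] phi [0.081 0.173 0.197 0.183 0.144 0.087] y [0.042 0.084 0.106 0.113 0.114 0.11 ] end [0. 0.]
[[[0.002,-0.087,-0.004],[0.038,0,0.015]],[[0.007,-0.173,-0.007],[0.065,0,0.026]],[[0.013,-0.217,-0.007],[0.073,0,0.029]],[[0.018,-0.232,-0.005],[0.068,0,0.028]],[[0.021,-0.232,-0.004],[0.057,0,0.023]],[[0.022,-0.224,-0.003],[0.04,0,0.016]]]
6 0.12
track err mm [ 0.3  1.  -0.4] turret origin [ 0.5649 -0.2536  0.1679] yaw 10.96 ft [ 0.2 -0.2 -5.4]
plan th [-0.266 -0
[... 904 characters left out ...]
02]],[[0.021,-0.202,-0.002],[0.036,0,0.015]],[[0.021,-0.187,-0.001],[0.021,0,0.008]]]
8 0.12
track err mm [ 0.3  1.  -0.4] turret origin [ 0.5649 -0.2536  0.1679] yaw 10.96 ft [ 0.2 -0.2 -5.4]
plan th [-0.266 -0.218 -0.123 -0.057 -0.026 -0.013 -0.007 -0.004 -0.003] phi [0.081 0.144 0.155 0.15  0.134 0.111 0.083 0.051] y [0.042 0.084 0.114 0.132 0.142 0.145 0.145 0.144] end [0. 0.]
[[[0.002,-0.087,-0.004],[0.038,0,0.015]],[[0.008,-0.173,-0.006],[0.057,0,0.023]],[[0.016,-0.233,-0.006],[0.06,0,0.024]],[[0.026,-0.269,-0.004],[0.059,0,0.024]],[[0.036,-0.288,-0.001],[0.054,0,0.022]],[[0.043,-0.294,0.002],[0.047,0,0.019]],[[0.047,-0.293,0.003],[0.039,0,0.016]],[[0.048,-0.29,0.004],[0.029,0,0.012]]]
```

```bash
python3 -m handwheel '[[[0.002,-0.087,-0.004],[0.038,0,0.015]],[[0.007,-0.173,-0.007],[0.065,0,0.026]],[[0.013,-0.217,-0.007],[0.073,0,0.029]],[[0.018,-0.232,-0.005],[0.068,0,0.028]],[[0.021,-0.232,-0.004],[0.057,0,0.023]],[[0.022,-0.224,-0.003],[0.04,0,0.016]]]'
python3 step.py 0 .05 0 0 6 0 free >/dev/null; python3 step.py 0 0 0 0 5 2 free
```

```text
time_s: 5.15
position: [0.475, -0.1572, 0.2006]
tool_rot: [[0.916, 0.191, 0.353], [0.148, -0.978, 0.147], [0.374, -0.082, -0.924]]
ft_force: [0.5, -0.5, -5.7]
grip_width: 0.0184
gripper_force: 118.1
t 5.15 meas -0.0837 pred -0.0180 phi 0.0820 (model 0.1037) r 0.252
t 5.20 meas -0.0834 pred -0.0861 phi 0.0787 (model 0.0892) r 0.252
t 5.25 est th -0.0747 om 0.073 bias -0.0071 G 0.297 sd [0.0068 0.0427 0.0058 0.01  ]
track err mm [0.7 1.  0.2] turret origin [ 0.5534 -0.1433  0.1679] yaw 10.99 ft [-0.5  0.5 -5. ]
plan th [-0.075 -0.042 -0.019 -0.009 -0.004 -0.002] phi [0.082 0.071 0.057 0.04  0.022] y [0.01  0.014 0.015 0.014 0.013] end [0. 0.]
[[[-0.001,-0.02,0.002],[-0.001,0,0]],[[-0.001,-0.027,0.002],[-0.004,0,-0.002]],[[-0.001,-0.028,0.002],[-0.009,0,-0.004]],[[-0.001,-0.027,0.002],[-0.014,0,-0.006]],[[-0.001,-0.024,0.002],[-0.019,0,-0.008]]]
```

```bash
sed -i 's/TAU=.025/TAU=.011/' step.py; python3 -m handwheel '[[[-0.001,-0.02,0.002],[-0.001,0,0]],[[-0.001,-0.027,0.002],[-0.004,0,-0.002]],[[-0.001,-0.028,0.002],[-0.009,0,-0.004]],[[-0.001,-0.027,0.002],[-0.014,0,-0.006]],[[-0.001,-0.024,0.002],[-0.019,0,-0.008]]]'
python3 step.py 0.005 0.025 0.005 0 6 2 free
```

```text
time_s: 5.75
position: [0.4721, -0.1449, 0.2005]
tool_rot: [[0.911, 0.193, 0.364], [0.171, -0.981, 0.091], [0.375, -0.021, -0.927]]
ft_force: [0.1, -0.0, -6.3]
grip_width: 0.0185
gripper_force: 118.2
t 5.75 meas -0.0354 pred -0.0385 phi 0.0206 (model 0.0220) r 0.252
t 5.80 meas -0.0361 pred -0.0359 phi 0.0198 (model 0.0217) r 0.252
t 5.85 est th -0.0286 om 0.008 bias -0.0072 G 0.296 sd [0.0066 0.0424 0.0056 0.01  ]
track err mm [0.3 1.  0. ] turret origin [ 0.5508 -0.1306  0.1679] yaw 11.04 ft [ 0.8  0.  -5.5]
plan th [-0.029 -0.014 -0.006 -0.002 -0.     0.     0.   ] phi [0.019 0.016 0.014 0.014 0.015 0.016] y [0.006 0.011 0.015 0.019 0.021 0.022] end [0. 0.]
[[[0.001,-0.012,0],[-0.001,0,0]],[[0.004,-0.022,0],[-0.002,0,-0.001]],[[0.011,-0.03,0],[-0.002,0,-0.001]],[[0.017,-0.037,-0.001],[-0.002,0,-0.001]],[[0.021,-0.042,-0.001],[-0.002,0,-0.001]],[[0.021,-0.044,-0.001],[-0.002,0,-0.001]]]
```

```bash
python3 -m handwheel '[[[0.001,-0.012,0],[-0.001,0,0]],[[0.004,-0.022,0],[-0.002,0,-0.001]],[[0.011,-0.03,0],[-0.002,0,-0.001]],[[0.017,-0.037,-0.001],[-0.002,0,-0.001]],[[0.021,-0.042,-0.001],[-0.002,0,-0.001]],[[0.021,-0.044,-0.001],[-0.002,0,-0.001]]]'
python3 step.py 0.006 0.06 0.005 0.5 8 2 free
```

```text
time_s: 6.45
position: [0.4775, -0.1211, 0.2056]
tool_rot: [[0.911, 0.194, 0.365], [0.174, -0.981, 0.086], [0.375, -0.015, -0.927]]
ft_force: [-0.2, 0.4, -5.1]
grip_width: 0.0183
gripper_force: 118.1
t 6.45 meas -0.0116 pred -0.0076 phi 0.0148 (model 0.0147) r 0.252
t 6.50 meas -0.0141 pred -0.0128 phi 0.0151 (model 0.0147) r 0.253
t 6.55 est th -0.0077 om -0.009 bias -0.0068 G 0.296 sd [0.0064 0.0425 0.0053 0.01  ]
track err mm [ 0.3  1.1 -0. ] turret origin [ 0.556  -0.1071  0.1727] yaw 11.07 ft [-0.1  1.  -5.8]
plan th [-0.008 -0.002 -0.     0.001  0.001  0.002  0.003  0.002  0.002] phi [-0.006 -0.015 -0.016 -0.012 -0.004  0.005  0.015  0.025] y [0.004 0.01  0.017 0.026 0.034 0.041 0.046 0.049] end [0. 0.]
[[[0.001,-0.008,0],[-0.006,0,-0.003]],[[0.004,-0.019,0.001],[-0.009,0,-0.004]],[[0.01,-0.034,0.002],[-0.009,0,-0.004]],[[0.018,-0.05,0.003],[-0.007,0,-0.004]],[[0.026,-0.066,0.004],[-0.005,0,-0.004]],[[0.032,-0.08,0.005],[-0.002,0,-0.003]],[[0.035,-0.091,0.005],[0.001,0,-0.002]],[[0.035,-0.097,0.005],[0.004,0,-0.001]]]
```

```bash
python3 -m handwheel '[[[0.001,-0.008,0],[-0.006,0,-0.003]],[[0.004,-0.019,0.001],[-0.009,0,-0.004]],[[0.01,-0.034,0.002],[-0.009,0,-0.004]],[[0.018,-0.05,0.003],[-0.007,0,-0.004]],[[0.026,-0.066,0.004],[-0.005,0,-0.004]],[[0.032,-0.08,0.005],[-0.002,0,-0.003]],[[0.035,-0.091,0.005],[0.001,0,-0.002]],[[0.035,-0.097,0.005],[0.004,0,-0.001]]]'
python3 step.py 0.006 0.075 0.005 0.5 9 2 free
```

```text
time_s: 7.35
position: [0.4848, -0.07, 0.2104]
tool_rot: [[0.91, 0.201, 0.362], [0.177, -0.979, 0.099], [0.375, -0.026, -0.927]]
ft_force: [-0.8, 0.2, -6.1]
grip_width: 0.0185
gripper_force: 118.1
t 7.35 meas -0.0291 pred -0.0070 phi 0.0263 (model 0.0250) r 0.253
t 7.40 meas -0.0340 pred -0.0333 phi 0.0270 (model 0.0252) r 0.253
t 7.45 est th -0.0310 om -0.051 bias -0.0059 G 0.296 sd [0.0061 0.0426 0.005  0.01  ]
track err mm [ 0.2  1.1 -0. ] turret origin [ 0.5634 -0.0558  0.1777] yaw 11.51 ft [ 0.2 -0.1 -5.7]
plan th [-0.031 -0.015 -0.006 -0.002 -0.     0.001  0.002  0.002  0.002  0.001] phi [0.013 0.006 0.003 0.003 0.006 0.011 0.017 0.023 0.027] y [0.009 0.018 0.028 0.038 0.047 0.055 0.061 0.066 0.068] end [0. 0.]
[[[0,-0.018,0.001],[-0.004,0,-0.001]],[[0.003,-0.036,0.001],[-0.006,0,-0.003]],[[0.008,-0.055,0.003],[-0.006,0,-0.003]],[[0.016,-0.074,0.004],[-0.006,0,-0.004]],[[0.025,-0.092,0.006],[-0.005,0,-0.004]],[[0.032,-0.108,0.008],[-0.003,0,-0.004]],[[0.038,-0.121,0.009],[-0.001,0,-0.003]],[[0.041,-0.13,0.009],[0,0,-0.003]],[[0.041,-0.135,0.009],[0.002,0,-0.002]]]
```

```bash
python3 -m handwheel '[[[0,-0.018,0.001],[-0.004,0,-0.001]],[[0.003,-0.036,0.001],[-0.006,0,-0.003]],[[0.008,-0.055,0.003],[-0.006,0,-0.003]],[[0.016,-0.074,0.004],[-0.006,0,-0.004]],[[0.025,-0.092,0.006],[-0.005,0,-0.004]],[[0.032,-0.108,0.008],[-0.003,0,-0.004]],[[0.038,-0.121,0.009],[-0.001,0,-0.003]],[[0.041,-0.13,0.009],[0,0,-0.003]],[[0.041,-0.135,0.009],[0.002,0,-0.002]]]'
python3 step.py 0.004 0.075 0.005 0.5 9 2 free
```

```text
time_s: 8.35
position: [0.4915, -0.0, 0.2156]
tool_rot: [[0.909, 0.209, 0.361], [0.183, -0.977, 0.105], [0.375, -0.029, -0.927]]
ft_force: [0.3, 0.3, -5.6]
grip_width: 0.0188
gripper_force: 118.1
t 8.35 meas -0.0032 pred -0.0045 phi 0.0294 (model 0.0285) r 0.253
t 8.40 meas -0.0070 pred -0.0040 phi 0.0300 (model 0.0287) r 0.252
t 8.45 est th -0.0007 om 0.011 bias -0.0055 G 0.295 sd [0.0059 0.0426 0.0047 0.01  ]
track err mm [ 0.   1.1 -0. ] turret origin [0.5701 0.0149 0.1829] yaw 11.98 ft [-1.1  0.4 -6.5]
plan th [-0.001  0.002  0.001  0.001  0.002  0.002  0.003  0.003  0.003  0.002] phi [-0.004 -0.019 -0.024 -0.022 -0.015 -0.005  0.007  0.019  0.03 ] y [0.003 0.008 0.015 0.025 0.035 0.044 0.053 0.059 0.063] end [0. 0.]
[[[0,-0.004,0],[-0.01,0,-0.004]],[[0.003,-0.014,0.001],[-0.014,0,-0.006]],[[0.008,-0.029,0.002],[-0.015,0,-0.007]],[[0.015,-0.047,0.003],[-0.015,0,-0.007]],[[0.023,-0.068,0.005],[-0.012,0,-0.007]],[[0.031,-0.087,0.007],[-0.009,0,-0.006]],[[0.036,-0.104,0.008],[-0.005,0,-0.005]],[[0.038,-0.117,0.008],[-0.002,0,-0.004]],[[0.039,-0.124,0.009],[0.002,0,-0.002]]]
```

```bash
python3 -m handwheel '[[[0,-0.004,0],[-0.01,0,-0.004]],[[0.003,-0.014,0.001],[-0.014,0,-0.006]],[[0.008,-0.029,0.002],[-0.015,0,-0.007]],[[0.015,-0.047,0.003],[-0.015,0,-0.007]],[[0.023,-0.068,0.005],[-0.012,0,-0.007]],[[0.031,-0.087,0.007],[-0.009,0,-0.006]],[[0.036,-0.104,0.008],[-0.005,0,-0.005]],[[0.038,-0.117,0.008],[-0.002,0,-0.004]],[[0.039,-0.124,0.009],[0.002,0,-0.002]]]'
python3 step.py 0.004 0.075 0 0.5 9 2 free
```

```text
time_s: 9.35
position: [0.4978, 0.0649, 0.2206]
tool_rot: [[0.908, 0.217, 0.359], [0.189, -0.976, 0.112], [0.375, -0.034, -0.926]]
ft_force: [-0.2, -0.2, -6.3]
grip_width: 0.0187
gripper_force: 118.1
t 9.35 meas -0.0446 pred -0.0045 phi 0.0335 (model 0.0318) r 0.251
t 9.40 meas -0.0489 pred -0.0501 phi 0.0344 (model 0.0321) r 0.252
t 9.45 est th -0.0485 om -0.062 bias -0.0045 G 0.295 sd [0.0056 0.0426 0.0044 0.01  ]
track err mm [ 0.   1.1 -0. ] turret origin [0.5765 0.0802 0.1878] yaw 12.45 ft [ 0.3  0.6 -6.1]
plan th [-0.048 -0.024 -0.01  -0.004 -0.001  0.     0.001  0.001  0.001  0.001] phi [0.027 0.021 0.017 0.016 0.017 0.019 0.022 0.024 0.026] y [0.012 0.024 0.034 0.044 0.052 0.059 0.065 0.069 0.07 ] end [0. 0.]
[[[0,-0.024,0.001],[-0.002,0,-0.001]],[[0.002,-0.047,0.002],[-0.003,0,-0.002]],[[0.007,-0.068,0.005],[-0.004,0,-0.002]],[[0.014,-0.086,0.008],[-0.004,0,-0.003]],[[0.021,-0.103,0.012],[-0.004,0,-0.003]],[[0.028,-0.117,0.015],[-0.003,0,-0.004]],[[0.033,-0.128,0.018],[-0.002,0,-0.004]],[[0.035,-0.136,0.019],[-0.001,0,-0.003]],[[0.036,-0.139,0.019],[-0.001,0,-0.003]]]
```

```bash
python3 -m handwheel '[[[0,-0.024,0.001],[-0.002,0,-0.001]],[[0.002,-0.047,0.002],[-0.003,0,-0.002]],[[0.007,-0.068,0.005],[-0.004,0,-0.002]],[[0.014,-0.086,0.008],[-0.004,0,-0.003]],[[0.021,-0.103,0.012],[-0.004,0,-0.003]],[[0.028,-0.117,0.015],[-0.003,0,-0.004]],[[0.033,-0.128,0.018],[-0.002,0,-0.004]],[[0.035,-0.136,0.019],[-0.001,0,-0.003]],[[0.036,-0.139,0.019],[-0.001,0,-0.003]]]'
python3 step.py 0 0.07 0 0.5 9 2 free
```

```text
time_s: 10.35
position: [0.5025, 0.1367, 0.2206]
tool_rot: [[0.906, 0.224, 0.36], [0.198, -0.974, 0.108], [0.375, -0.026, -0.927]]
ft_force: [0.8, -0.2, -5.5]
grip_width: 0.0187
gripper_force: 118.2
t 10.35 meas -0.0014 pred -0.0044 phi 0.0263 (model 0.0257) r 0.252
t 10.40 meas -0.0064 pred -0.0019 phi 0.0262 (model 0.0257) r 0.251
t 10.45 est th -0.0014 om 0.004 bias -0.0041 G 0.294 sd [0.0055 0.0425 0.0043 0.01  ]
track err mm [-0.1  1.   0.1] turret origin [0.5811 0.1531 0.188 ] yaw 12.88 ft [-0.2  0.  -5.2]
plan th [-0.001  0.001  0.001  0.001  0.001  0.002  0.002  0.003  0.003  0.002] phi [-0.004 -0.017 -0.022 -0.02  -0.013 -0.004  0.007  0.018  0.028] y [0.003 0.008 0.015 0.024 0.033 0.042 0.05  0.056 0.059] end [0. 0.]
[[[0,-0.005,0],[-0.009,0,-0.004]],[[0.002,-0.014,0.001],[-0.013,0,-0.005]],[[0.006,-0.028,0.003],[-0.014,0,-0.006]],[[0.011,-0.046,0.006],[-0.013,0,-0.006]],[[0.017,-0.064,0.009],[-0.011,0,-0.006]],[[0.022,-0.083,0.011],[-0.008,0,-0.006]],[[0.026,-0.099,0.013],[-0.005,0,-0.005]],[[0.028,-0.111,0.014],[-0.001,0,-0.003]],[[0.028,-0.117,0.014],[0.002,0,-0.002]]]
```

```bash
python3 -m handwheel '[[[0,-0.005,0],[-0.009,0,-0.004]],[[0.002,-0.014,0.001],[-0.013,0,-0.005]],[[0.006,-0.028,0.003],[-0.014,0,-0.006]],[[0.011,-0.046,0.006],[-0.013,0,-0.006]],[[0.017,-0.064,0.009],[-0.011,0,-0.006]],[[0.022,-0.083,0.011],[-0.008,0,-0.006]],[[0.026,-0.099,0.013],[-0.005,0,-0.005]],[[0.028,-0.111,0.014],[-0.001,0,-0.003]],[[0.028,-0.117,0.014],[0.002,0,-0.002]]]'
python3 step.py 0 0.013 0 0.5 6 2 free
```

```text
time_s: 11.35
position: [0.5046, 0.1976, 0.221]
tool_rot: [[0.904, 0.232, 0.359], [0.204, -0.972, 0.115], [0.375, -0.031, -0.926]]
ft_force: [-0.3, 0.7, -5.5]
grip_width: 0.0184
gripper_force: 118.1
t 11.35 meas -0.0083 pred -0.0081 phi 0.0306 (model 0.0289) r 0.251
t 11.40 meas -0.0137 pred -0.0105 phi 0.0309 (model 0.0291) r 0.252
t 11.45 est th -0.0105 om -0.016 bias -0.0038 G 0.294 sd [0.0053 0.0425 0.0041 0.01  ]
track err mm [-0.2  1.1  0.1] turret origin [0.5831 0.2142 0.1883] yaw 13.35 ft [-0.4 -0.6 -6.3]
plan th [-0.01  -0.005 -0.002 -0.     0.     0.     0.   ] phi [0.02  0.013 0.01  0.008 0.008 0.009] y [0.003 0.005 0.007 0.009 0.01  0.011] end [0. 0.]
[[[0,-0.005,0],[-0.003,0,-0.001]],[[0.001,-0.009,0.001],[-0.004,0,-0.002]],[[0.003,-0.013,0.001],[-0.005,0,-0.004]],[[0.004,-0.016,0.002],[-0.005,0,-0.004]],[[0.005,-0.018,0.003],[-0.005,0,-0.005]],[[0.005,-0.02,0.003],[-0.005,0,-0.005]]]
```

```bash
python3 -m handwheel '[[[0,-0.005,0],[-0.003,0,-0.001]],[[0.001,-0.009,0.001],[-0.004,0,-0.002]],[[0.003,-0.013,0.001],[-0.005,0,-0.004]],[[0.004,-0.016,0.002],[-0.005,0,-0.004]],[[0.005,-0.018,0.003],[-0.005,0,-0.005]],[[0.005,-0.02,0.003],[-0.005,0,-0.005]]]'
python3 step.py -0.003 -0.002 0 0.3 6 2 free; python3 - <<'E'
import cv2
E
```

```text
time_s: 12.05
position: [0.5051, 0.2075, 0.2208]
tool_rot: [[0.9, 0.241, 0.363], [0.22, -0.971, 0.099], [0.376, -0.009, -0.927]]
ft_force: [0.1, -0.9, -5.9]
grip_width: 0.0185
gripper_force: 118.1
t 12.05 meas 0.0055 pred -0.0004 phi 0.0090 (model 0.0087) r 0.251
t 12.10 meas 0.0049 pred 0.0058 phi 0.0091 (model 0.0087) r 0.251
t 12.15 est th 0.0097 om 0.017 bias -0.0039 G 0.294 sd [0.0052 0.0423 0.004  0.0101]
track err mm [-0.2  1.1  0.1] turret origin [0.5834 0.2256 0.1882] yaw 13.85 ft [ 0.3  0.2 -6.3]
plan th [0.01  0.005 0.003 0.001 0.001 0.    0.   ] phi [-0.001 -0.005 -0.006 -0.006 -0.005 -0.003] y [-0.002 -0.003 -0.004 -0.004 -0.004 -0.004] end [-0. -0.]
[[[0,0.004,0],[-0.003,0,-0.001]],[[-0.001,0.007,-0.001],[-0.004,0,-0.002]],[[-0.003,0.009,-0.001],[-0.004,0,-0.003]],[[-0.005,0.009,-0.002],[-0.004,0,-0.003]],[[-0.006,0.009,-0.003],[-0.003,0,-0.003]],[[-0.006,0.009,-0.003],[-0.003,0,-0.003]]]
```

```bash
python3 -m handwheel '[[[0,0.004,0],[-0.003,0,-0.001]],[[-0.001,0.007,-0.001],[-0.004,0,-0.002]],[[-0.003,0.009,-0.001],[-0.004,0,-0.003]],[[-0.005,0.009,-0.002],[-0.004,0,-0.003]],[[-0.006,0.009,-0.003],[-0.003,0,-0.003]],[[-0.006,0.009,-0.003],[-0.003,0,-0.003]]]'
python3 -c "
from h import *
snap('scene','scene5')
b=cv2.imread('pics/scene5.png')[90:260,250:420];cv2.imwrite('pics/s5c.png',cv2.resize(b,(595,595),interpolation=cv2.INTER_CUBIC))"
python3 step.py 0 0 0 0 6 2 free
```

```text
time_s: 12.75
position: [0.5029, 0.2021, 0.2212]
tool_rot: [[0.898, 0.246, 0.365], [0.229, -0.969, 0.09], [0.376, 0.003, -0.927]]
ft_force: [0.7, 0.4, -6.6]
grip_width: 0.0187
gripper_force: 118.1
t 12.80 meas -0.0136 pred -0.0058 phi -0.0032 (model -0.0036) r 0.252
t 12.85 meas -0.0154 pred -0.0151 phi -0.0032 (model -0.0036) r 0.252
t 12.90 est th -0.0134 om -0.036 bias -0.0036 G 0.294 sd [0.0051 0.0423 0.0038 0.0101]
track err mm [-0.1  1.   0.2] turret origin [0.5811 0.2209 0.1884] yaw 14.15 ft [ 0.7  0.1 -6.1]
plan th [-0.013 -0.008 -0.004 -0.002 -0.001 -0.001 -0.001] phi [0.008 0.012 0.012 0.011 0.007 0.003] y [0.003 0.004 0.005 0.005 0.005 0.004] end [0. 0.]
[[[0,-0.006,0],[0.003,0,0.001]],[[0,-0.009,0],[0.005,0,0.002]],[[0,-0.011,0],[0.005,0,0.002]],[[0,-0.01,0],[0.004,0,0.002]],[[0,-0.01,0],[0.003,0,0.001]],[[0,-0.009,0],[0.002,0,0.001]]]
```

View pics/s5c.png

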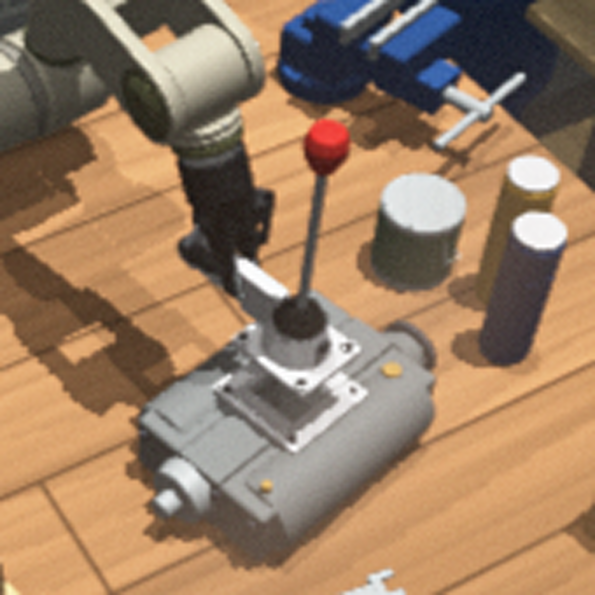

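```bash
python3 -m handwheel '[[[0,-0.006,0],[0.003,0,0.001]],[[0,-0.009,0],[0.005,0,0.002]],[[0,-0.011,0],[0.005,0,0.002]],[[0,-0.01,0],[0.004,0,0.002]],[[0,-0.01,0],[0.003,0,0.001]],[[0,-0.009,0],[0.002,0,0.001]]]'
python3 step.py 0 -0.002 0 0 6 2 free; python3 - <<'E'
from h import *
z=np.load('/tmp/scene5.npz');R=z['R'];o=-R.T@z['t'];K=z['K']
def at(u,v,h): u=250+(u+.5)/3.5-.5;v=90+(v+.5)/3.5-.5;d=R.T@np.array([(u-K[0,2])/K[0,0],(v-K[1,2])/K[1,1],1]);return (o+d*(h-o[2])/d[2])[:2]
Rz=lambda a:np.array([[np.cos(a),-np.sin(a)],[np.sin(a),np.cos(a)]]);a=np.radians(14.1)
fl=[at(303,383,.2004)-Rz(a)@[.055,-.048],at(359,347,.2004)-Rz(a)@[.055,.048]]
fa=[at(293,443,.11)-Rz(a)@[.065,-.063],at(367,391,.11)-Rz(a)@[.065,.063],at(214,388,.11)-Rz(a)@[-.065,-.063]]
print('flange centres',np.round(fl,4),'face centres',np.round(fa,4))
E
```

```text
time_s: 13.5
position: [0.5018, 0.2066, 0.2211]
tool_rot: [[0.899, 0.245, 0.364], [0.226, -0.969, 0.095], [0.376, -0.003, -0.927]]
ft_force: [-0.1, -0.0, -6.0]
grip_width: 0.0188
gripper_force: 118.1
t 13.50 meas -0.0103 pred -0.0049 phi 0.0034 (model 0.0035) r 0.251
t 13.55 meas -0.0095 pred -0.0104 phi 0.0033 (model 0.0034) r 0.251
t 13.60 est th -0.0060 om 0.005 bias -0.0036 G 0.294 sd [0.005  0.0422 0.0038 0.0101]
track err mm [-0.1  1.   0.1] turret origin [0.58   0.2252 0.1884] yaw 14.11 ft [-0.4  0.3 -6. ]
plan th [-0.006 -0.003 -0.002 -0.001 -0.001 -0.    -0.   ] phi [0.006 0.006 0.005 0.004 0.002 0.   ] y [ 0.001  0.001  0.001  0.     0.    -0.   ] end [-0. -0.]
[[[0,-0.001,0],[0.001,0,0]],[[0,-0.002,0],[0.001,0,0]],[[0,-0.002,0],[0.001,0,0]],[[-0.001,-0.001,0],[0,0,0]],[[-0.001,0,-0.001],[0,0,0]],[[-0.001,0,-0.001],[-0.001,0,0]]]
flange centres [[0.5675 0.2296]
 [0.5783 0.2185]] face centres [[0.564  0.2323]
 [0.5735 0.2256]
 [0.5791 0.2279]]
```

```bash
python3 -m handwheel '[[[0,-0.001,0],[0.001,0,0]],[[0,-0.002,0],[0.001,0,0]],[[0,-0.002,0],[0.001,0,0]],[[-0.001,-0.001,0],[0,0,0]],[[-0.001,0,-0.001],[0,0,0]],[[-0.001,0,-0.001],[-0.001,0,0]]]'
python3 step.py 0 0 0 0 6 2 free
```

```text
time_s: 14.2
position: [0.5012, 0.2063, 0.2214]
tool_rot: [[0.899, 0.244, 0.364], [0.226, -0.97, 0.092], [0.376, -0.001, -0.927]]
ft_force: [1.3, 0.4, -5.0]
grip_width: 0.0187
gripper_force: 118.1
t 14.20 meas -0.0054 pred -0.0019 phi 0.0007 (model 0.0006) r 0.252
t 14.25 meas -0.0048 pred -0.0054 phi 0.0005 (model 0.0005) r 0.253
t 14.30 est th -0.0013 om 0.003 bias -0.0035 G 0.294 sd [0.0049 0.0422 0.0037 0.0101]
track err mm [-0.1  1.   0.2] turret origin [0.5794 0.225  0.1887] yaw 14.05 ft [ 0.1  0.2 -5.7]
plan th [-0.001 -0.001 -0.    -0.    -0.    -0.    -0.   ] phi [0.001 0.001 0.001 0.001 0.    0.   ] y [0. 0. 0. 0. 0. 0.] end [0. 0.]
[[[0,0,0],[0,0,0]],[[0,0,0],[0,0,0]],[[0,-0.001,0],[0,0,0]],[[0,-0.001,0],[0,0,0]],[[0,0,0],[0,0,0]],[[0,0,0],[0,0,0]]]
```

```bash
python3 -m handwheel '[[[0,0,0],[0,0,0]],[[0,0,0],[0,0,0]],[[0,-0.001,0],[0,0,0]],[[0,-0.001,0],[0,0,0]],[[0,0,0],[0,0,0]],[[0,0,0],[0,0,0]]]'
python3 step.py 0 -0.001 -0.052 0 9 2 free
```

```text
time_s: 14.9
position: [0.5012, 0.2064, 0.2213]
tool_rot: [[0.899, 0.244, 0.364], [0.226, -0.97, 0.092], [0.376, -0.001, -0.927]]
ft_force: [0.2, -0.1, -6.3]
grip_width: 0.0184
gripper_force: 118.1
t 14.90 meas -0.0174 pred -0.0045 phi 0.0008 (model 0.0005) r 0.253
t 14.95 meas -0.0211 pred -0.0185 phi 0.0008 (model 0.0005) r 0.252
t 15.00 est th -0.0193 om -0.040 bias -0.0030 G 0.293 sd [0.0048 0.0422 0.0036 0.0101]
track err mm [-0.1  1.   0.1] turret origin [0.5794 0.225  0.1887] yaw 14.05 ft [ 0.7  0.3 -6.5]
plan th [-0.019 -0.011 -0.005 -0.002 -0.001 -0.001 -0.001 -0.001 -0.001 -0.001] phi [ 0.013  0.017  0.018  0.016  0.014  0.01   0.006  0.002 -0.002] y [0.004 0.007 0.008 0.008 0.007 0.006 0.004 0.003 0.003] end [-0. -0.]
[[[0,-0.008,0.001],[0.004,0,0.001]],[[-0.003,-0.014,0.007],[0.005,0,0.002]],[[-0.008,-0.016,0.02],[0.005,0,0.002]],[[-0.016,-0.016,0.038],[0.005,0,0.002]],[[-0.024,-0.014,0.058],[0.004,0,0.002]],[[-0.031,-0.012,0.076],[0.003,0,0.001]],[[-0.036,-0.009,0.089],[0.002,0,0.001]],[[-0.039,-0.006,0.095],[0,0,0]],[[-0.039,-0.005,0.096],[-0.001,0,0]]]
```

```bash
python3 -m handwheel '[[[0,-0.008,0.001],[0.004,0,0.001]],[[-0.003,-0.014,0.007],[0.005,0,0.002]],[[-0.008,-0.016,0.02],[0.005,0,0.002]],[[-0.016,-0.016,0.038],[0.005,0,0.002]],[[-0.024,-0.014,0.058],[0.004,0,0.002]],[[-0.031,-0.012,0.076],[0.003,0,0.001]],[[-0.036,-0.009,0.089],[0.002,0,0.001]],[[-0.039,-0.006,0.095],[0,0,0]],[[-0.039,-0.005,0.096],[-0.001,0,0]]]'
python3 step.py 0 -0.004 -0.018 0 8 2
```

```text
time_s: 15.9
position: [0.5005, 0.2087, 0.1691]
tool_rot: [[0.899, 0.243, 0.364], [0.226, -0.97, 0.089], [0.375, 0.002, -0.927]]
ft_force: [0.1, 0.2, -5.8]
grip_width: 0.0185
gripper_force: 118.1
t 15.90 meas 0.0034 pred -0.0002 phi -0.0024 (model -0.0023) r 0.251
t 15.95 meas 0.0057 pred 0.0046 phi -0.0024 (model -0.0024) r 0.252
t 16.00 est th 0.0099 om 0.026 bias -0.0031 G 0.294 sd [0.0048 0.0424 0.0035 0.0102]
track err mm [0.1 1.  0.4] turret origin [0.5788 0.2273 0.1368] yaw 13.98 ft [-0.4 -0.1 -5.5]
plan th [ 0.01   0.009  0.006  0.003  0.001 -0.    -0.    -0.     0.   ] phi [-0.012 -0.009 -0.005 -0.003 -0.002 -0.003 -0.003 -0.003] y [-0.    -0.    -0.001 -0.002 -0.003 -0.003 -0.004 -0.004] end [-0. -0.]
[[[0,0,0],[-0.003,0,-0.001]],[[-0.002,0.001,0.003],[-0.002,0,-0.001]],[[-0.004,0.002,0.009],[-0.001,0,0]],[[-0.008,0.004,0.016],[0,0,0]],[[-0.011,0.006,0.024],[0,0,0]],[[-0.014,0.007,0.029],[0,0,0]],[[-0.015,0.008,0.032],[0,0,0]],[[-0.015,0.008,0.032],[0,0,0]]]
```

```bash
python3 -m handwheel '[[[0,0,0],[-0.003,0,-0.001]],[[-0.002,0.001,0.003],[-0.002,0,-0.001]],[[-0.004,0.002,0.009],[-0.001,0,0]],[[-0.008,0.004,0.016],[0,0,0]],[[-0.011,0.006,0.024],[0,0,0]],[[-0.014,0.007,0.029],[0,0,0]],[[-0.015,0.008,0.032],[0,0,0]],[[-0.015,0.008,0.032],[0,0,0]]]'
python3 -c "
from h import *
snap('scene','scene6');snap('top','top6')
b=cv2.imread('pics/scene6.png')[130:230,290:390];a=cv2.imread('pics/top6.png')[150:260,170:270]
cv2.imwrite('pics/c6.png',np.hstack([cv2.resize(b,(400,400),interpolation=cv2.INTER_CUBIC),cv2.resize(a,(364,400),interpolation=cv2.INTER_CUBIC)]))"
python3 step.py 0 0 -0.007 0 8 2
```

```text
time_s: 16.8
position: [0.5006, 0.2046, 0.1516]
tool_rot: [[0.899, 0.243, 0.365], [0.226, -0.97, 0.089], [0.375, 0.002, -0.927]]
ft_force: [0.1, 0.0, -6.2]
grip_width: 0.0188
gripper_force: 118.2
t 16.90 meas -0.0235 pred -0.0035 phi -0.0020 (model -0.0024) r 0.251
t 16.95 meas -0.0239 pred -0.0256 phi -0.0021 (model -0.0024) r 0.252
t 17.00 est th -0.0234 om -0.039 bias -0.0029 G 0.293 sd [0.0047 0.0424 0.0034 0.0102]
track err mm [-0.   1.1  0.3] turret origin [0.5788 0.2232 0.1192] yaw 13.98 ft [-0.   0.1 -5.5]
plan th [-0.023 -0.021 -0.013 -0.006 -0.003 -0.001 -0.    -0.    -0.   ] phi [0.025 0.023 0.016 0.01  0.006 0.003 0.002 0.001] y [0. 0. 0. 0. 0. 0. 0. 0.] end [0. 0.]
[[[0,-0.001,0],[0.008,0,0.003]],[[-0.001,-0.001,0.001],[0.007,0,0.003]],[[-0.001,0,0.003],[0.005,0,0.002]],[[-0.003,0,0.006],[0.004,0,0.001]],[[-0.004,0,0.009],[0.002,0,0.001]],[[-0.005,0,0.011],[0.002,0,0.001]],[[-0.005,0,0.013],[0.001,0,0.001]],[[-0.005,0,0.013],[0.001,0,0]]]
```

View pics/c6.png

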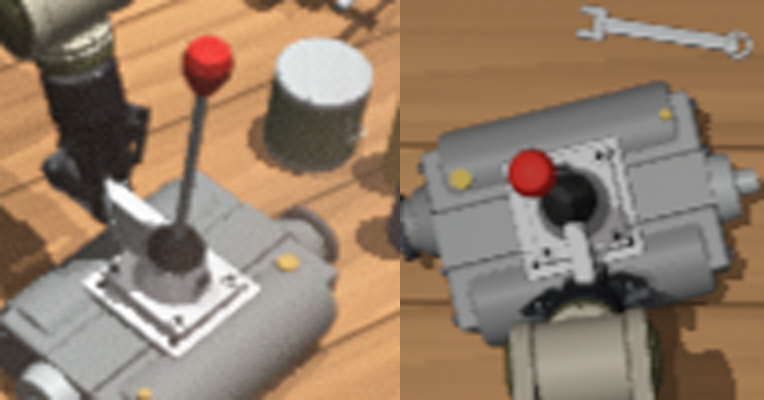

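```bash
python3 -m handwheel '[[[0,-0.001,0],[0.008,0,0.003]],[[-0.001,-0.001,0.001],[0.007,0,0.003]],[[-0.001,0,0.003],[0.005,0,0.002]],[[-0.003,0,0.006],[0.004,0,0.001]],[[-0.004,0,0.009],[0.002,0,0.001]],[[-0.005,0,0.011],[0.002,0,0.001]],[[-0.005,0,0.013],[0.001,0,0.001]],[[-0.005,0,0.013],[0.001,0,0]]]'
python3 step.py 0 0 -0.002 0 5 2
```

```text
time_s: 17.8
position: [0.5007, 0.2048, 0.1448]
tool_rot: [[0.899, 0.244, 0.364], [0.226, -0.97, 0.092], [0.376, -0.001, -0.927]]
ft_force: [-0.0, 0.3, -4.5]
grip_width: 0.0185
gripper_force: 118.1
t 17.80 meas -0.0039 pred -0.0063 phi 0.0007 (model 0.0005) r 0.252
t 17.85 meas -0.0043 pred -0.0042 phi 0.0007 (model 0.0005) r 0.251
t 17.90 est th -0.0016 om -0.005 bias -0.0029 G 0.293 sd [0.0046 0.0423 0.0033 0.0102]
track err mm [-0.1  1.   0.1] turret origin [0.579  0.2233 0.1123] yaw 14.05 ft [-0.4 -0.2 -4.9]
plan th [-0.002 -0.002 -0.001 -0.    -0.    -0.   ] phi [0.002 0.002 0.001 0.001 0.   ] y [0. 0. 0. 0. 0.] end [0. 0.]
[[[0,0,0],[0.001,0,0]],[[0,0,0.001],[0,0,0]],[[-0.001,0,0.002],[0,0,0]],[[-0.001,0,0.003],[0,0,0]],[[-0.001,0,0.004],[0,0,0]]]
```

```bash
python3 -m handwheel '[[[0,0,0],[0.001,0,0]],[[0,0,0.001],[0,0,0]],[[-0.001,0,0.002],[0,0,0]],[[-0.001,0,0.003],[0,0,0]],[[-0.001,0,0.004],[0,0,0]]]'|grep -E 'pos|ft'
python3 -m handwheel '[[[0,0,0.0005],[0,0,0]],[[-0.0005,0,0.001],[0,0,0]],[[-0.0005,0,0.0013],[0,0,0]]]'; python3 -c "
from step import *
o=look();print(o[1],observe()['wrist_torque'])"
```

```text
position: [0.5011, 0.2048, 0.143]
ft_force: [-0.4, -0.3, -4.7]
time_s: 18.7
position: [0.5012, 0.2049, 0.1429]
tool_rot: [[0.898, 0.244, 0.365], [0.226, -0.97, 0.093], [0.377, -0.001, -0.926]]
ft_force: [-6.7, -1.5, 5.2]
grip_width: 0.0187
gripper_force: 119.4
-0.005923569606446358 [-0.21273274  0.8925744   0.0395089 ]
```

```bash
python3 -m handwheel '[[[0,0,0],[0,0,0]],[[0,0,0],[0,0,0]],[[0,0,0],[0,0,0]]]' 0 20|grep -E 'ft|pos|gripper'
python3 -m handwheel '[[[0,0,0],[0,0,0]],[[0,0,0],[0,0,0]],[[0,0,0],[0,0,0]],[[0,0,0],[0,0,0]],[[0,0,0],[0,0,0]],[[0,0,0],[0,0,0]],[[0,0,0],[0,0,0]],[[0,0,0],[0,0,0]]]' 1 20
python3 -c "
from step import *
print(look()[1]);snap('scene','scene7')
b=cv2.imread('pics/scene7.png')[110:240,270:400];cv2.imwrite('pics/c7.png',cv2.resize(b,(585,585),interpolation=cv2.INTER_CUBIC))"
```

```text
position: [0.5012, 0.2048, 0.1429]
ft_force: [-5.0, -1.6, 5.0]
gripper_force: 119.4
time_s: 19.85
position: [0.5011, 0.2048, 0.1422]
tool_rot: [[0.899, 0.244, 0.364], [0.226, -0.97, 0.092], [0.376, -0.001, -0.927]]
ft_force: [0.5, 0.0, -0.7]
grip_width: 0.0852
gripper_force: 0.0
-0.020010488168962292
```

View pics/c7.png

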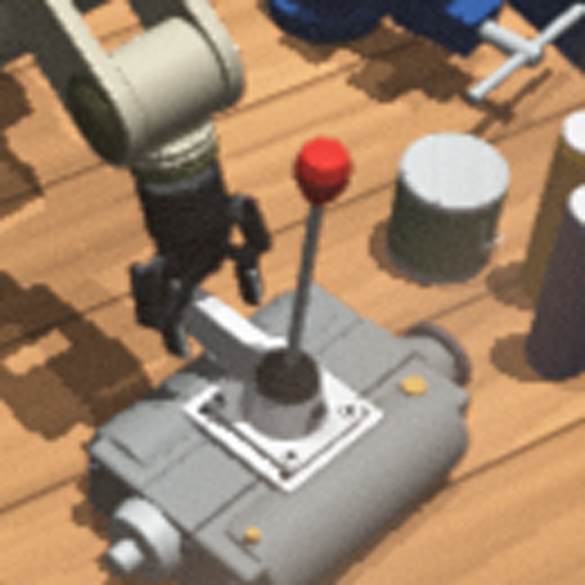

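```bash
python3 -m handwheel '[[[0,0,-0.02],[0,0,0]],[[0,0,-0.05],[0,0,0]],[[0,0,-0.09],[0,0,0]],[[0,0,-0.13],[0,0,0]],[[0,0,-0.17],[0,0,0]],[[0,0,-0.21],[0,0,0]],[[0,0,-0.25],[0,0,0]],[[0,0,-0.28],[0,0,0]],[[0,0,-0.3],[0,0,0]],[[0,0,-0.3],[0,0,0]]]' 1|grep -E 'time|pos|ft'
python3 - <<'E'
from h import *
W,d,P=snap('wrist','wrist8');snap('scene','scene8')
a=cv2.imread('pics/wrist8.png');b=cv2.imread('pics/scene8.png')[110:240,270:400]
cv2.imwrite('pics/c8.png',np.hstack([cv2.resize(a,(480,360)),cv2.resize(b,(320,360),interpolation=cv2.INTER_CUBIC)]))
C=cloud(P,d);im=W.astype(int);X,Y,Z=np.moveaxis(C,-1,0);br=(im.min(-1)>130)&(im.max(-1)-im.min(-1)<30)&(d>0)&(abs(X-.58)<.11)&(abs(Y-.225)<.11)
for nm,lo,hi in (('flange',.117,.128),('face',.104,.116),('web',.172,.19)):
    m=br&(Z>lo)&(Z<hi);p=C[m];c,s,a=cv2.minAreaRect((p[:,:2]*1000).astype(np.float32));print(nm,m.sum(),np.round(c,1),np.round(s,1),round(a,1),'z med',np.median(p[:,2]).round(4))
E
```

```text
time_s: 20.95
position: [0.4463, 0.1909, 0.2827]
ft_force: [-0.3, -0.0, 0.1]
flange 3796 [577.4 222.5] [109.1  96.1] 13.8 z med 0.1223
face 11269 [574.5 225.1] [179.8 253.7] 13.6 z med 0.1061
web 2497 [533.2 210.5] [133.   23.1] 10.9 z med 0.18
```

View pics/c8.png

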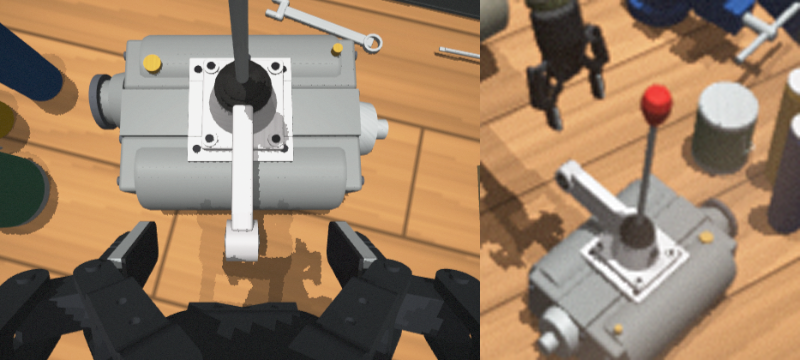

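```bash
python3 - <<'E'
from h import *
z=np.load('/tmp/wrist8.npz');C=cloud(z,z['d']);im=z['im'].astype(int);X,Y,Z=np.moveaxis(C,-1,0)
Rz=Ro.from_euler('z',-13.9,degrees=True).as_matrix();T=(C-[.579,.225,0])@Rz.T
for nm,lo,hi,thr in (('flange',.117,.128,130),('face',.106,.116,185)):
    m=(z['d']>0)&(Z>lo)&(Z<hi)&(im.min(-1)>thr)&(abs(T[...,0])<.08)&(abs(T[...,1])<.08);p=T[m]
    q=np.percentile(p[:,:2],[.5,99.5],axis=0);print(nm,m.sum(),q.round(4).tolist(),'mid',q.mean(0).round(4),'size',(q[1]-q[0]).round(4))
E
python3 -c "
from step import *
s=observe();print(s['time_s'],s['ft_force'])
"
```

```text
flange 3796 [[-0.0562, -0.0497], [0.0515, 0.0457]] mid [-0.0024 -0.002 ] size [0.1077 0.0954]
face 3789 [[-0.0782, -0.0613], [0.0635, 0.0643]] mid [-0.0074  0.0015] size [0.1417 0.1257]
21.05 [ 0.20291144 -0.73698353 -0.63527503]
```

```bash
python3 -c "
from rig import close_job
print(close_job())"
```

```text
the job is handed in; nothing more can be done
None
```

The job is handed in at about 21 s of the 72 s allowed, with no verdict returned. The turret is released and flat on the bolting face, about 4 mm off centre by my measurement, with its finger in the jaw and the lever within about 0.02 rad of upright. It hovered over the opening for more than 3 s first. The lever did swing to about 0.27 rad just after lift-off, inside the 0.35 rad limit, before I recovered it.

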